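Check film capacitors under the bench magnifier and bin them

TASK

Take every yellow film capacitor out of the black pocket tray and lay them all in the aluminium tipping tray, then swing the bench magnifier's lens over the middle of that tray, let go and leave it there a good second, so that they can be checked. Then swing the lens back over its round pad, tip the capacitors from the tray into the blue bin, and set the tray back flat inside its white outline, squared up with it and with the bin left upright. Do not push the other things on the bench about.

Things in the scene. Friction and masses are not known exactly. Their poses are not given: they have to be found in the camera images.
- cap0: yellow box-shaped film capacitor, 26 (x) x 12 (y) x 22 (z) mm, 15 g, origin at the centre of its underside; starts upright in one of the six pockets (None if absent). Slides in the tipping tray at a slope of 18 to 26 degrees
- cap1: yellow box-shaped film capacitor, 26 (x) x 12 (y) x 22 (z) mm, 15 g, origin at the centre of its underside; starts upright in one of the six pockets (None if absent). Slides in the tipping tray at a slope of 18 to 26 degrees
- cap2: yellow box-shaped film capacitor, 26 (x) x 12 (y) x 22 (z) mm, 15 g, origin at the centre of its underside; starts upright in one of the six pockets (None if absent). Slides in the tipping tray at a slope of 18 to 26 degrees
- cap3: yellow box-shaped film capacitor, 26 (x) x 12 (y) x 22 (z) mm, 15 g, origin at the centre of its underside; starts upright in one of the six pockets (None if absent). Slides in the tipping tray at a slope of 18 to 26 degrees
- cap4: yellow box-shaped film capacitor, 26 (x) x 12 (y) x 22 (z) mm, 15 g, origin at the centre of its underside; starts upright in one of the six pockets (None if absent). Slides in the tipping tray at a slope of 18 to 26 degrees
- cap5: yellow box-shaped film capacitor, 26 (x) x 12 (y) x 22 (z) mm, 15 g, origin at the centre of its underside; starts upright in one of the six pockets (None if absent). Slides in the tipping tray at a slope of 18 to 26 degrees
- pockets: fixed black pocket tray, 100 (x) x 160 (y) x 14 mm, origin at the centre of its underside; six pockets 30 (x) x 15.5 (y) mm, 9 mm deep (floor 5 mm above the bench), at x = -23 and +23 mm, y = -50, 0 and +50 mm; a capacitor stands 13 mm out of its pocket
- tray: loose aluminium tipping tray, 0.22 kg, 130 (x) x 86 (y) mm, origin under its centre. Floor 4 mm thick, side walls 4 mm thick, 18 mm high; +x end: open spout, no wall, starts roughly towards the robot. -x end: wall with a red upright grip tab, 12 mm thick (x), 50 wide (y), centred at x = -59 mm, top at 66 mm: pinch it from above across x, one finger inside the tray, one behind
- spot: white rectangular outline on the mat, 160 (x) x 120 (y) mm, flat, origin at its centre: the tray's place; tray x axis to lie along its x axis
- bin: loose blue open bin, 0.6 kg, outside 170 (x) x 150 (y) x 45 mm high, walls and floor 4 mm, origin at the centre of its underside
- lens (a point): centre of the magnifier's lens: white ring 124 mm across and 16 mm thick, at a height of 206 mm, on an arm of two level links, 310 mm each, hinged upright at the post and at the elbow; stiff joints that stay where they are left (2 to 4 N at the handle moves them)
- lens_handle (a point): grip point on the magnifier's red upright handle pin, 14 mm across, on the rim of the lens ring, 74 mm beside the lens centre (it turns with the arm's second link); the point is at a height of 256 mm, the pin's top at 276 mm, the ring's top face at 214 mm. Pinch the pin from above and drag it level: the lens follows
- pad: flat round black pad with an orange ring, 110 mm across, on the bench: the place over which the lens is parked; origin at its centre. The magnifier's fixed post (255 mm high, on a foot 130 mm across) stands at x = +100, y = +210 mm from it, in its axes
- multimeter: bystander: orange multimeter lying flat, 165 x 78 x 36 mm, origin at the centre of its underside
- tape: bystander: roll of red tape, 60 mm across, 18 mm high
- driver: bystander: screwdriver with a yellow handle, 180 mm long, lying along its x axis
- spool: bystander: metal spool, 52 mm across, 36 mm high
- board: bystander: green circuit board, 100 x 75 mm, parts on it 23 mm high
- flux: bystander: small amber jar, 44 mm across, 75 mm high
Mind the look-alikes: they are no part of the job. Of the things that look like the tray, the larger one is meant.

How it is judged:
By the outcome, as a careful person would: the job done as asked, in the order asked, and still so for the second after the job is handed in, with the robot touching nothing.
Of cap0, cap1, cap2, cap3, cap4, cap5 only 3 to 5 are there at a start; the rules pass over those that are not, and their reading is None.
At some moment in a run one of tray, bin may be knocked a few centimetres aside while the robot is not near it.
Once in a run the grip may slacken for a moment while it holds something.
It also fails if it takes over 210 s, if anything falls off the work surface, if the arm or the gripper's body presses on something with over 40 N, if the wrist force passes 120 N, or if a joint passes its speed limit or range.

ROBOT

A 6-joint arm with a two-finger parallel gripper is mounted at the origin on the work surface. World frame = base frame: x ahead of the robot, y to its left, z up, the work surface at z = 0. Lengths are in m, angles in rad, forces in N, time in s.
With the tool pointing down it reaches from about 0.375 to 0.9 m from the base axis. Payload 3.1 kg.
Tool frame: the origin (TCP) lies between the finger pads; the fingertips stand 25 mm ahead of it and the grasp point (between the pads) lies 6 mm ahead of it; x points along the fingers, y is the direction in which the jaws open and shut, and the axes are right-handed (so a half turn about x gives the same grasp; the last joint's range is limited). The gripper opens to 85 mm and grips with 20 to 120 N. Pads are 22 mm wide; open, the fingers measure 114 mm over their backs; the gripper's body (76 mm by 85 mm) begins 54 mm behind the grasp point. The pads swing forward as they close: fully open they stand 13 mm farther back than shut.
Start: joints at [1.018, 0.527, 1.433, -0, 1.181, -0.178], TCP at [0.229, 0.582, 0.256] pointing down, gripper open.
Joint ranges: [-3.08, 3.08], [-0.75, 2.2], [0.22, 2.44], [-1.43, 4.57], [0, 2.65], [-2.85, 2.85]. Speed limits (rad/s): [2.79, 2.79, 3.14, 3.14, 3.14, 3.14].

INTERFACE

Orientations are given as a unit quaternion [x, y, z, w].
In Python, from station import manip, viewer, workorder gives the robot as it stands.
- The arm moves only by the shell command python3 -m crank 'ROWS' [FORCE]. ROWS is JSON, one flat list of numbers, 5 for each row, row after row: the opening, from 0 (shut) to 1 (fully open), then the shift along the world's x, y, z in mm, then the turn about the world's z in rad. A call has 1 to 10 rows; each row is the pose to reach, as a shift and turn from the pose commanded when the call began; what a row does not reach only later rows make up. A row lasts 1/8 s, in which the tool goes at most 62.5 mm and 10.7 degrees, less where a joint would pass 70% of its speed; a pose out of reach is approached as far as the arm can. A call with a gripper value outside its range is refused whole. The fingers move at their own pace and stop on an object; FORCE is the grip in N (left out, the last holds). Time passes only in rows, so rows that repeat a pose let the fingers close. It gives the time, the measured TCP pose, the force and the opening at its end, in the units of the state.
- manip.sense(): the state, without advancing time (a new reading comes with each control period).
- viewer.snapshot(name): name is "scene" or "top"; returns a dict with "img" (480x640x3 uint8, red, green, blue), "range_z" (480x640 float32, m along the optical axis (not along the pixel's ray), 0 where there is no reading), "fx", "fy", "cx", "cy" (pixels), "k1" (the pictures are not rectified: a ray, as slopes to the right and down, at radius r is drawn at 1 + k1 r^2 times it, then the intrinsics apply), "origin" and "attitude" of the camera in the world. Camera axes: x right, y down, z forward; pixel columns grow to the right and rows downward; lengths in m; the calibration is good to about 2 mm. A picture is of the moment at which its call begins.
- workorder.sign_off(): hands the job in, once; it reports no verdict.
The state is a dict: "t": time; "q": joint angles; "qd": joint speeds; "tau": joint torques, N m; "tcp_pos": TCP position; "tool_rot": TCP orientation; "force": force on the tool from outside, world axes, zero at the start; "ft_torque": the same for the moment, N m; "finger_gap": opening from 0.0 (shut) to 1.0 (fully open).
Only numpy, scipy, OpenCV 4.12 (cv2) and the standard library are available. Lean on these libraries where they do the work, as an engineer would, in place of code of your own. Each camera call takes 0.05 s, during which the arm holds its last target.

## Working session

There is one attempt and no reset: what is moved stays moved. The work goes in short steps, Python scripts to look and compute and a shell command to move; the robot and the scene stay as the last step left them, time stands still between calls to the robot, and variables do not carry over. Pictures are saved under pics/ and viewed, and the job is handed in when it is done.

```bash
ls; mkdir -p pics; cat > h.py <<'E'
import numpy as np, cv2
from station import manip, viewer, workorder
from scipy.spatial.transform import Rotation as R
def shot(name):
    s=viewer.snapshot(name); return s
def rot(s):
    a=np.array(s["attitude"],float)
    return R.from_quat(a).as_matrix() if a.size==4 else a.reshape(3,3)
def rays(s,uv):
    K=np.array([[s["fx"],0,s["cx"]],[0,s["fy"],s["cy"]],[0,0,1.]])
    d=np.array([s["k1"],0,0,0,0.])
    return cv2.undistortPoints(np.array(uv,float).reshape(-1,1,2),K,d).reshape(-1,2)
def at_z(s,uv,z):
    n=rays(s,uv); d=np.c_[n,np.ones(len(n))]@rot(s).T; o=np.array(s["origin"])
    return o+d*((np.asarray(z)-o[2])/d[:,2])[:,None]
def cloud(s):
    H,W=s["range_z"].shape
    u,v=np.meshgrid(np.arange(W),np.arange(H))
    n=rays(s,np.stack([u,v],-1).reshape(-1,2)); z=s["range_z"].reshape(-1,1)
    P=np.c_[n*z,z]@rot(s).T+np.array(s["origin"])
    P[z[:,0]==0]=np.nan
    return P.reshape(H,W,3)
def proj(s,P):
    p=(np.atleast_2d(P)-np.array(s["origin"]))@rot(s)
    n=p[:,:2]/p[:,2:]; r2=(n**2).sum(1,keepdims=True); n=n*(1+s["k1"]*r2)
    return n*[s["fx"],s["fy"]]+[s["cx"],s["cy"]]
def save(s,fn,crop=None,scale=1):
    im=s["img"][:,:,::-1] if isinstance(s,dict) else s
    if crop: im=im[crop[1]:crop[3],crop[0]:crop[2]]
    if scale!=1: im=cv2.resize(im,None,fx=scale,fy=scale,interpolation=cv2.INTER_CUBIC)
    cv2.imwrite("pics/"+fn,im)
E
python3 - <<'E'
from h import *
for n in("top","scene"):
    s=shot(n); save(s,n+"0.png"); print(n,s["origin"],s["attitude"],s["fx"],s["k1"])
    np.savez(n+"0.npz",**s)
print(manip.sense())
E
```

```text
pics
top [0.27037859 0.07399941 1.14260262] [-0.70319915  0.70411577 -0.06917461  0.07033354] 438.78698631599474 -0.07211732793484049
scene [1.08744448 0.05234979 1.17731127] [ 0.67572314  0.68332698 -0.19772059 -0.19331074] 503.7602917045454 -0.004702719131309343
{'t': 0.1, 'q': array([ 1.01750110e+00,  5.28409902e-01,  1.43377089e+00, -3.19749463e-05,
        1.18138149e+00, -1.78540299e-01]), 'qd': array([-0.00040911, -0.00239779, -0.00240081, -0.00042472,  0.00013945,
        0.001385  ]), 'tau': array([-4.25282024e-04, -4.43304634e+01, -1.78586054e+01, -2.05082033e-04,
        3.86795014e-03,  5.77194399e-06]), 'tcp_pos': array([0.22846639, 0.58111187, 0.25540991]), 'tool_rot': array([ 0.13106361,  0.69496956, -0.13237162,  0.69449075]), 'force': array([ 0.19359619,  0.36691193, -0.71771441]), 'ft_torque': array([-0.04645069, -0.02322822, -0.00733237]), 'finger_gap': 0.999443021860164}
```

View pics/top0.png

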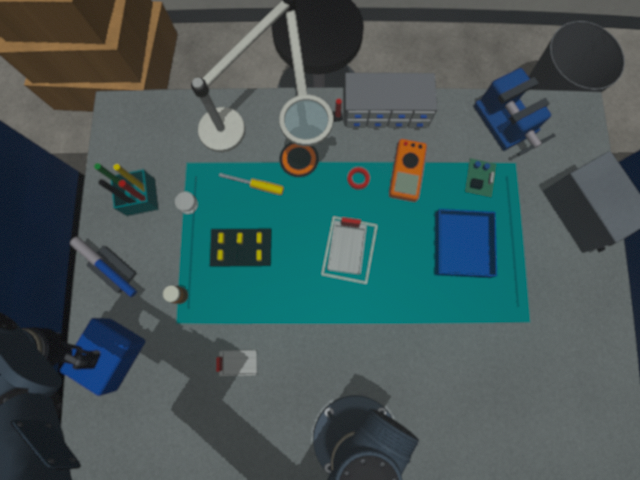

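View pics/scene0.png

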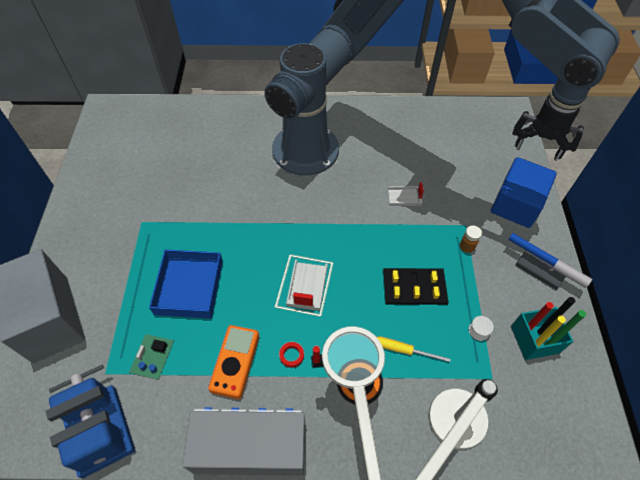

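The top view shows the full-size tray with its red tab at about (347,247), inside the white outline. A smaller look-alike tray sits at (237,363), outside any outline. There are five capacitors in the black tray at (240,247), the bin is at (465,243), and the lens is at (306,119). Next I'll measure these positions and check the two trays in enlarged crops.

```bash
cat > meas.py <<'E'
from h import *
def yaw_rect(pts):
    (c,(w,h),a)=cv2.minAreaRect((pts*1000).astype(np.float32)); return np.array(c),w,h,a
def comp_at(mask,px,close=0):
    m=mask.astype(np.uint8)
    n,l,st,c=cv2.connectedComponentsWithStats(m)
    return [(i,st[i],c[i]) for i in range(1,n) if st[i,4]>25],l
E
python3 - <<'E'
from meas import *
s=shot("top"); P=cloud(s); im=s["img"].astype(int); hsv=cv2.cvtColor(s["img"],cv2.COLOR_RGB2HSV)
save(s,"c_tray.png",(200,200,400,400),4); 
def rep(name,mask,z,mn=25):
    n,l,st,c=cv2.connectedComponentsWithStats(mask.astype(np.uint8))
    for i in range(1,n):
        if st[i,4]<mn: continue
        vv,uu=np.nonzero(l==i); 
        Z=np.nanmedian(P[vv,uu,2])
        W=at_z(s,np.c_[uu,vv],Z if z is None else z)[:,:2]
        print(name,c[i].round(),st[i,4],"z%.3f"%Z, *[np.round(x,1) for x in yaw_rect(W)], W.mean(0).round(4))
h,S,V=[hsv[...,i].astype(int) for i in range(3)]
rep("yellow",(h>22)&(h<34)&(S>150)&(V>120),None,15)
rep("blue",(h>105)&(h<125)&(S>150)&(V>60),0.045,1500)
rep("red",((h<6)|(h>174))&(S>130)&(V>60),None,15)
rep("black",(V<45),None,150)
rep("orange",(h>6)&(h<18)&(S>150)&(V>100),None,40)
rep("white",(S<40)&(V>150),None,40)
E
```

```text
yellow [116. 167.] 29 z0.175 [642.6 566.8] 13.2 12.2 5.9 [0.6421 0.567 ]
yellow [267. 186.] 242 z0.023 [641.  228.5] 87.6 21.5 75.2 [0.6409 0.2273]
yellow [220. 238.] 42 z0.027 [500.6 345.5] 24.2 10.5 2.6 [0.5001 0.3449]
yellow [239. 238.] 45 z0.027 [500.5 295.5] 24.1 10.5 2.1 [0.5004 0.2952]
yellow [259. 237.] 39 z0.027 [500.4 244.6] 24.1 7.8 1.6 [0.5007 0.2445]
yellow [220. 254.] 44 z0.026 [455.8 343.6] 23.9 10.4 2.6 [0.4558 0.3438]
yellow [258. 254.] 40 z0.027 [455.6 243.3] 23.8 7.8 1.5 [0.4556 0.2433]
blue [464. 244.] 3156 z0.004 [ 482.2 -289.5] 143.7 166.4 87.2 [ 0.4804 -0.2849]
blue [100. 357.] 2694 z0.099 [190.4 634.2] 145.8 159.2 59.7 [0.1942 0.6307]
red [338. 102.] 28 z0.275 [746.8  43.4] 8.7 19.2 89.4 [0.7483 0.0429]
red [358. 177.] 172 z0.017 [667.3 -17.8] 54.2 54.0 90.0 [ 0.6674 -0.018 ]
red [128. 188.] 103 z0.147 [591.  540.5] 74.8 15.4 49.7 [0.598 0.546]
red [350. 221.] 71 z0.064 [535.5   7.2] 43.5 10.6 83.4 [0.5354 0.0079]
red [218. 364.] 41 z0.046 [182.  331.6] 28.6 7.4 2.1 [0.1822 0.3326]
black [328.  33.] 4212 z-0.251 [1332.2   51.8] 342.1 261.0 15.1 [1.3197 0.0602]
[... 817 characters left out ...]
.2 [0.0416 0.0363]
orange [408. 165.] 927 z0.035 [ 685.7 -149.9] 75.3 163.8 78.2 [ 0.6979 -0.1515]
orange [297. 162.] 328 z0.002 [725.5 145.8] 88.7 85.2 89.8 [0.7181 0.1483]
white [243.  43.] 717 z0.238 [930.3 259.5] 16.9 272.2 49.4 [0.9266 0.2625]
white [300.  84.] 1056 z0.213 [856.7 115.9] 117.6 347.0 89.7 [0.8334 0.1293]
white [221. 131.] 1107 z0.022 [806.2 360.3] 110.0 120.4 3.7 [0.802  0.3587]
white [340. 252.] 493 z0.004 [474.   29.8] 49.1 108.3 81.7 [0.465  0.0315]
white [356. 250.] 252 z0.004 [469.2  -9. ] 20.6 105.7 81.7 [ 0.471  -0.0092]
white [170. 293.] 175 z0.075 [351.5 450.8] 34.1 34.1 46.4 [0.3517 0.4507]
white [250. 363.] 161 z0.003 [185.2 267.7] 47.0 32.9 0.4 [0.1814 0.2621]
```

View pics/c_tray.png

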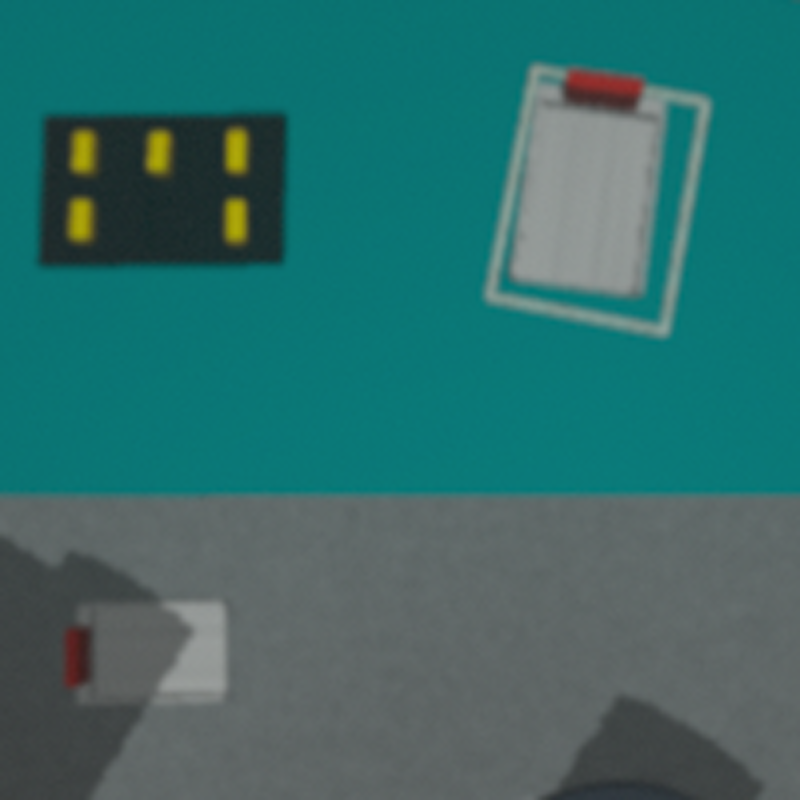

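The crops confirm it. The full-size tray is at (347,247) in the outline with its red tab facing away from the robot. The tray at (237,363) is clearly smaller, so it's the decoy. Five capacitors are present. I'll refine the poses using both cameras.

```bash
cat > fit.py <<'E'
from h import *
from scipy.optimize import minimize
def rectpoly(x,y,a,L,W,z,ox=0,oy=0):
    c=np.array([[L/2,W/2],[L/2,-W/2],[-L/2,-W/2],[-L/2,W/2]])+[ox,oy]
    Rm=np.array([[np.cos(a),-np.sin(a)],[np.sin(a),np.cos(a)]])
    return np.c_[c@Rm.T+[x,y],np.full(4,z)]
def overlay(s,polys,fn,crop,scale):
    im=cv2.resize(s["img"][crop[1]:crop[3],crop[0]:crop[2],::-1],None,fx=scale,fy=scale,interpolation=cv2.INTER_CUBIC)
    for P,col in polys:
        p=((proj(s,P)-[crop[0],crop[1]]+.5)*scale-.5).round().astype(int)
        cv2.polylines(im,[p],True,col,1)
    cv2.imwrite("pics/"+fn,im)
def edgefit(imgs,model,p0,sig=1.2,steps=(3e-3,3e-3,.03)):
    """maximise gradient magnitude along model polygon edges, both cameras"""
    gs=[]
    for s in imgs:
        g=cv2.cvtColor(s["img"],cv2.COLOR_RGB2LAB).astype(np.float32)
        m=0
        for c in range(3):
            b=cv2.GaussianBlur(g[...,c],(0,0),sig)
            m=m+cv2.Sobel(b,cv2.CV_32F,1,0)**2+cv2.Sobel(b,cv2.CV_32F,0,1)**2
        gs.append(np.sqrt(m))
    def f(d):
        p=np.array(p0)+d*np.array(steps); tot=0
        for s,g in zip(imgs,gs):
            for P in model(p):
                Q=np.r_[P,P[:1]]
                t=np.linspace(0,1,40)[:,None]
                pts=np.concatenate([Q[i]*(1-t)+Q[i+1]*t for i in range(len(P))])
                uv=proj(s,pts).astype(np.float32)
                v=cv2.remap(g,uv[:,0].reshape(-1,1),uv[:,1].reshape(-1,1),cv2.INTER_LINEAR)
                tot+=np.minimum(v,np.percentile(g,99.5)).mean()
        return -tot
    best=None
    for k in [(0,0,0),(1,1,0),(-1,1,0),(1,-1,0),(-1,-1,0),(0,0,1),(0,0,-1),(0,0,2),(0,0,-2)]:
        r=minimize(f,np.array(k,float),method="Nelder-Mead",options=dict(xatol=.01,fatol=1e-3,initial_simplex=np.array(k)+np.r_[np.zeros((1,3)),np.eye(3)]))
        if best is None or r.fun<best.fun: best=r
    return np.array(p0)+best.x*np.array(steps),best.fun
pock=lambda p:[rectpoly(*p,.100,.160,.014)]
tray=lambda p:[rectpoly(*p,.130,.086,.018),rectpoly(*p,.012,.050,.066,-.059,0)]
spot=lambda p:[rectpoly(*p,.160,.120,.0)]
binm=lambda p:[rectpoly(*p,.170,.150,.045),rectpoly(*p,.162,.142,.045)]
E
python3 - <<'E'
from fit import *
t=shot("top"); s=shot("scene")
G=dict(pock=(pock,(.478,.295,0.0)),tray=(tray,(.477,.013,np.radians(173))),spot=(spot,(.47,.008,np.radians(169))),bin=(binm,(.482,-.2895,0.)))
from math import degrees
pol=[]
for n,(m,p0) in G.items():
    for lab,c in (("both",[t,s]),("top",[t]),("scene",[s])):
        p,f=edgefit(c,m,p0); print(n,lab,p[:2].round(4),round(degrees(p[2]),2),round(f,1))
        if lab=="both": pol+= [(P,(0,0,255)) for P in m(p)]
overlay(t,pol,"o_t.png",(200,190,520,300),2.5); overlay(s,pol,"o_s.png",(130,220,460,340),2.4)
E
```

```text
pock both [0.4819 0.2963] 0.59 -327.1
pock top [0.478  0.2935] 0.52 -131.3
pock scene [0.4864 0.2973] 0.57 -250.1
tray both [0.4798 0.0167] 172.96 -498.0
tray top [0.4771 0.0141] 172.9 -204.9
tray scene [0.4816 0.0173] 173.53 -332.0
spot both [0.4693 0.008 ] 168.55 -181.5
spot top [0.4803 0.0112] 168.62 -71.2
spot scene [0.4707 0.0164] 168.57 -122.7
bin both [ 0.4865 -0.2907] -3.1 -480.9
bin top [ 0.4835 -0.2928] -3.0 -180.1
bin scene [ 0.4874 -0.2895] -3.35 -323.8
```

View pics/o_t.png

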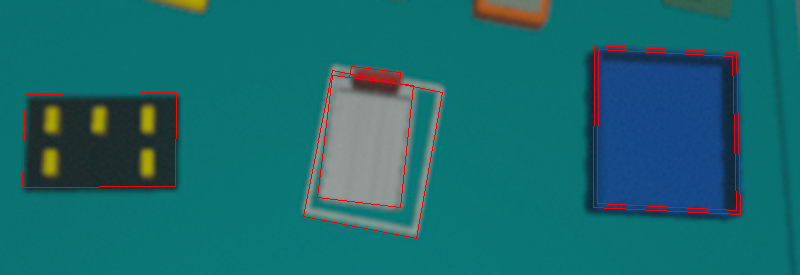

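View pics/o_s.png

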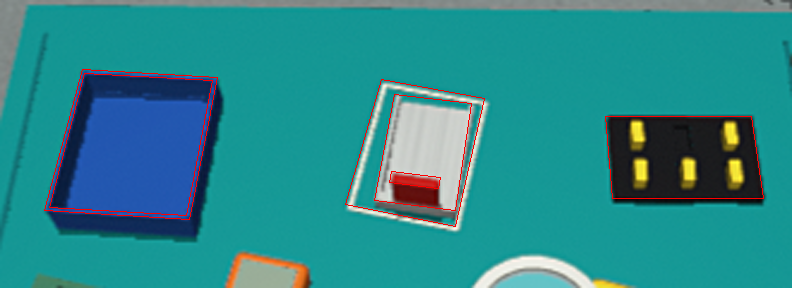

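```bash
python3 - <<'E'
from fit import *
for n in("top","scene"):
    s=shot(n);P=cloud(s).reshape(-1,3)
    m=(P[:,0]>.35)&(P[:,0]<.65)&(abs(P[:,1])<.45)&(abs(P[:,2])<.02)
    Q=P[m]; A=np.c_[Q[:,:2],np.ones(len(Q))]
    for _ in range(5):
        c=np.linalg.lstsq(A,Q[:,2],rcond=None)[0]; r=abs(Q[:,2]-A@c); k=r<.003; A,Q=A[k],Q[k]
    print(n,c.round(4),len(Q), "z at (.48,.3)",(c@[.48,.3,1]).round(4),(c@[.48,-.3,1]).round(4))
st=manip.sense(); print(R.from_quat(st["tool_rot"]).as_matrix().round(3))
E
```

```text
top [-0.0003  0.0001  0.0016] 22405 z at (.48,.3) 0.0015 0.0014
scene [-0.0025 -0.0002  0.0023] 19715 z at (.48,.3) 0.001 0.0011
[[-0.     0.366  0.931]
 [-0.     0.931 -0.366]
 [-1.    -0.    -0.   ]]
```

```bash
python3 -m crank '[0.35,46,-39,0,0.13, 0.35,92,-78,0,0.26, 0.35,138,-117,0,0.385, 0.35,184,-157,0,0.385, 0.35,230,-196,0,0.385, 0.35,276,-235,0,0.385, 0.35,276,-235,-60,0.385, 0.35,276,-235,-120,0.385, 0.35,276,-235,-165,0.385, 0.35,276,-235,-165,0.385]' 40
python3 - <<'E'
from fit import *
st=manip.sense(); print(st["tcp_pos"],R.from_quat(st["tool_rot"]).as_matrix().round(3),st["finger_gap"])
for n,c in(("top",(190,180,310,290)),("scene",(360,200,480,320))):
    s=shot(n); save(s,"g_"+n+".png",c,5)
    p=st["tcp_pos"]
    for dz in(0,-.025): print(n,((proj(s,p+[0,0,dz])-c[:2])*5).round())
E
```

```text
t: 1.6
tcp_pos: [0.5022, 0.3453, 0.0877]
tool_rot: [-0.005, 0.71, 0.002, 0.704]
force: [-0.5, -0.3, 1.8]
finger_gap: 0.346
[0.50218677 0.34526991 0.08771565] [[-0.008 -0.01   1.   ]
 [-0.004  1.     0.01 ]
 [-1.    -0.004 -0.008]] 0.346345544383549
top [[122. 259.]]
top [[134. 270.]]
scene [[399. 393.]]
scene [[389. 416.]]
```

View pics/g_top.png

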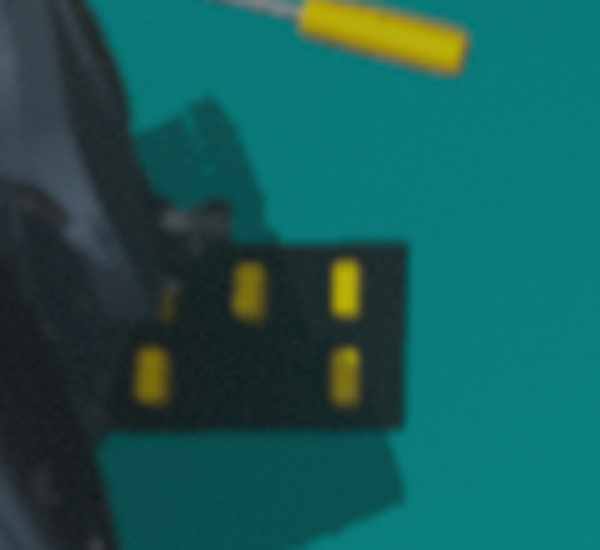

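View pics/g_scene.png

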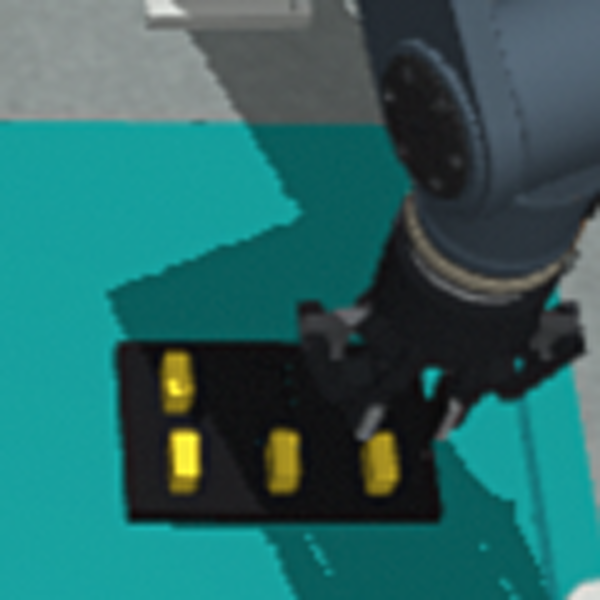

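```bash
python3 -m crank '[0.35,0,0,-15,0, 0.35,0,0,-27,0,0.35,0,0,-27,0]' 
python3 - <<'E'
from fit import *
st=manip.sense(); print(st["tcp_pos"],st["force"])
for n,c in(("top",(200,210,260,265)),("scene",(420,260,470,310))):
    s=shot(n); save(s,"g1_"+n+".png",c,10)
    print(n,((proj(s,st["tcp_pos"]+[0,0,-.025])-c[:2])*10).round())
E
```

```text
t: 2.08
tcp_pos: [0.5042, 0.3464, 0.0638]
tool_rot: [-0.004, 0.708, 0.003, 0.707]
force: [-0.3, -0.3, -0.4]
finger_gap: 0.349
[0.50419333 0.34642394 0.06378006] [-0.33456814 -0.31479654 -0.4112362 ]
top [[186. 252.]]
scene [[164. 284.]]
```

View pics/g1_scene.png

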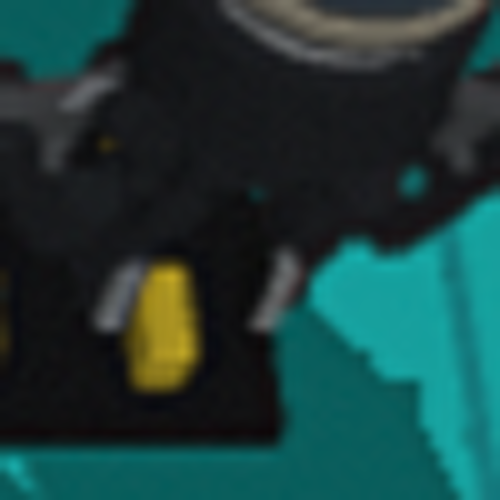

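View pics/g1_top.png

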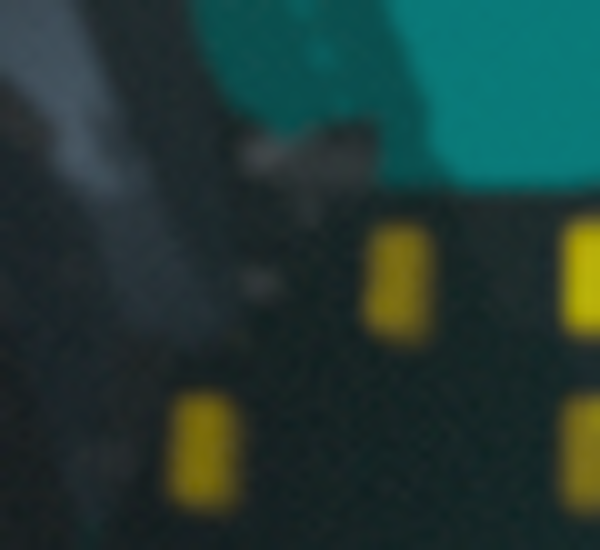

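```bash
python3 -m crank '[0.35,-4,-2,0,0, 0.35,-4,-2,-12,0, 0.35,-4,-2,-21,0, 0.35,-4,-2,-21,0, 0.1,-4,-2,-21,0, 0.05,-4,-2,-21,0, 0.05,-4,-2,-21,0,0.05,-4,-2,-21,0]' 40
python3 - <<'E'
from fit import *
st=manip.sense(); print(st["tcp_pos"],st["force"])
s=shot("scene"); save(s,"g2.png",(420,260,470,310),10)
E
```

```text
t: 3.18
tcp_pos: [0.501, 0.3449, 0.0436]
tool_rot: [-0.003, 0.707, 0.004, 0.707]
force: [0.5, 1.5, -0.5]
finger_gap: 0.121
[0.50104875 0.34490525 0.04355057] [ 0.48460287  1.51305981 -0.54862976]
```

View pics/g2.png

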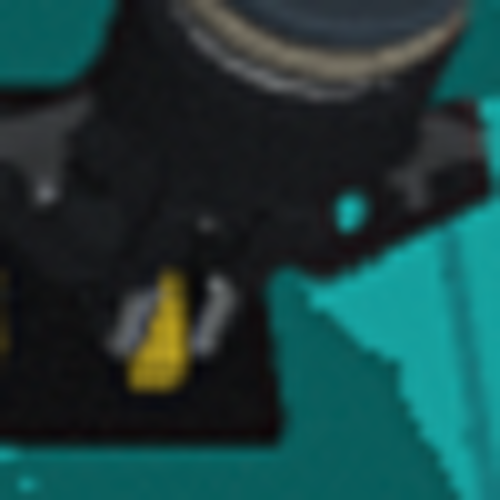

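```bash
python3 -m crank '[0.05,0,0,25,0, 0.05,0,0,50,0, 0.05,-15,-60,50,-0.05, 0.05,-30,-120,50,-0.1, 0.05,-45,-180,50,-0.133, 0.05,-60,-240,50,-0.133, 0.05,-63,-304,50,-0.133, 0.05,-63,-304,40,-0.133, 0.05,-63,-304,20,-0.133, 0.05,-63,-304,10,-0.133]' 
python3 - <<'E'
from fit import *
st=manip.sense(); print(st["tcp_pos"],st["force"])
s=shot("scene"); save(s,"g3.png",(270,240,350,320),8)
E
```

```text
t: 4.47
tcp_pos: [0.4374, 0.0412, 0.0525]
tool_rot: [0.043, 0.706, -0.043, 0.705]
force: [1.0, 0.1, 0.1]
finger_gap: 0.128
[0.43738638 0.04115326 0.05248645] [1.04408389 0.06175136 0.14567964]
```

View pics/g3.png

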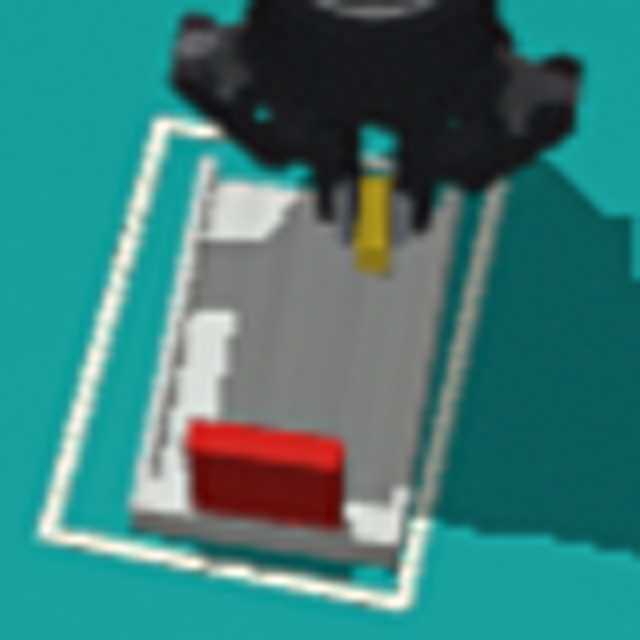

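```bash
python3 -m crank '[0.05,0,0,-5,0, 0.05,0,0,-8.5,0, 0.05,0,0,-8.5,0, 0.3,0,0,-8.5,0, 0.3,0,0,-8.5,0, 0.3,0,0,20,0, 0.3,0,0,50,0]' 
python3 - <<'E'
from fit import *
st=manip.sense(); print(st["tcp_pos"],st["force"])
s=shot("scene"); save(s,"g4.png",(270,240,350,320),8)
E
```

```text
t: 5.4
tcp_pos: [0.4374, 0.0406, 0.1038]
tool_rot: [0.044, 0.706, -0.043, 0.705]
force: [0.3, 0.6, 0.4]
finger_gap: 0.303
[0.43737206 0.04057327 0.10375176] [0.3288776  0.62033718 0.41961684]
```

View pics/g4.png

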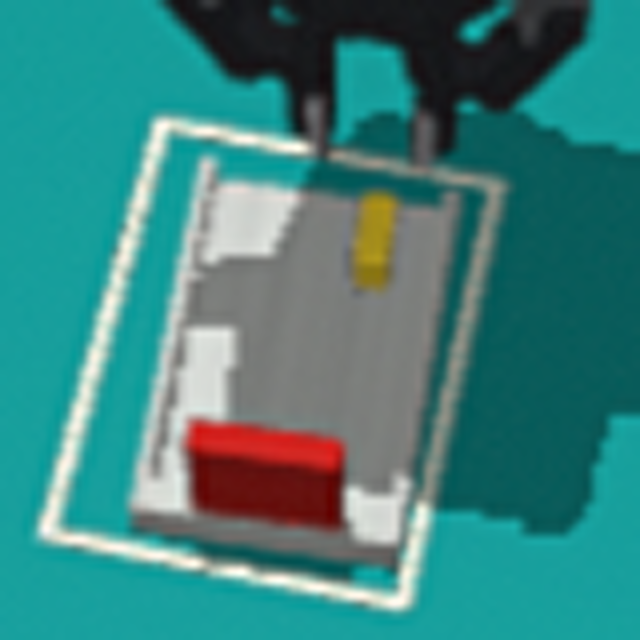

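```bash
python3 -m crank '[0.3,4,60,0,0.05, 0.3,8,120,0,0.1, 0.3,12,180,0,0.133, 0.3,16,240,0,0.133, 0.3,17,303.5,0,0.133, 0.3,17,303.5,-20,0.133, 0.3,17,303.5,-50,0.133, 0.3,17,303.5,-60,0.133, 0.3,17,303.5,-60,0.133, 0.05,17,303.5,-60,0.133]'; python3 -m crank '[0.05,0,0,0,0, 0.05,0,0,0,0, 0.05,0,0,0,0, 0.05,0,0,25,0, 0.05,0,0,50,0]'
python3 - <<'E'
from fit import *
s=shot("scene"); save(s,"g5.png",(380,240,480,320),6)
E
```

```text
t: 6.7
tcp_pos: [0.4555, 0.3445, 0.0442]
tool_rot: [-0.003, 0.707, 0.004, 0.708]
force: [0.4, 0.7, 0.8]
finger_gap: 0.126
t: 7.32
tcp_pos: [0.4541, 0.3436, 0.0934]
tool_rot: [-0.004, 0.708, 0.003, 0.706]
force: [0.1, -0.3, -0.1]
finger_gap: 0.118
```

View pics/g5.png

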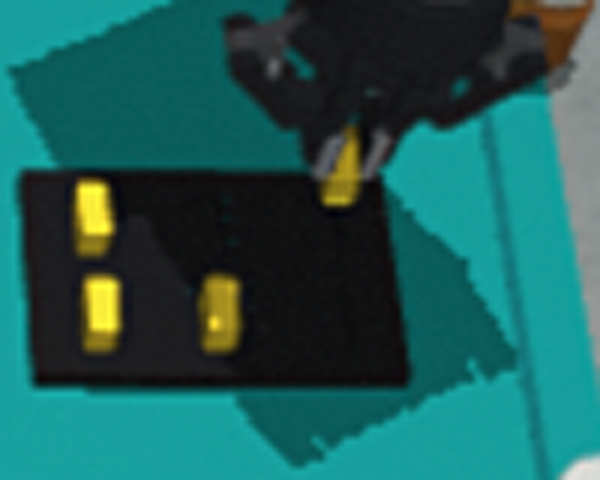

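```bash
python3 -m crank '[0.05,4,-60,0,-0.05, 0.05,8,-120,0,-0.1, 0.05,12,-180,0,-0.133, 0.05,15,-240,0,-0.133, 0.05,15,-307.5,0,-0.133,0.05,15,-307.5,-20,-0.133, 0.05,15,-307.5,-40,-0.133, 0.05,15,-307.5,-48.5,-0.133, 0.05,15,-307.5,-48.5,-0.133, 0.3,15,-307.5,-48.5,-0.133]'; python3 -m crank '[0.3,0,0,0,0, 0.3,0,0,25,0, 0.3,0,0,58.5,0]'
python3 - <<'E'
from fit import *
s=shot("scene"); save(s,"g6.png",(270,240,350,320),7)
E
```

```text
t: 8.62
tcp_pos: [0.47, 0.0369, 0.0452]
tool_rot: [0.043, 0.706, -0.043, 0.706]
force: [0.6, 0.1, 0.9]
finger_gap: 0.296
t: 9.0
tcp_pos: [0.4693, 0.0368, 0.1038]
tool_rot: [0.043, 0.706, -0.043, 0.705]
force: [0.6, 0.1, -0.7]
finger_gap: 0.303
```

View pics/g6.png

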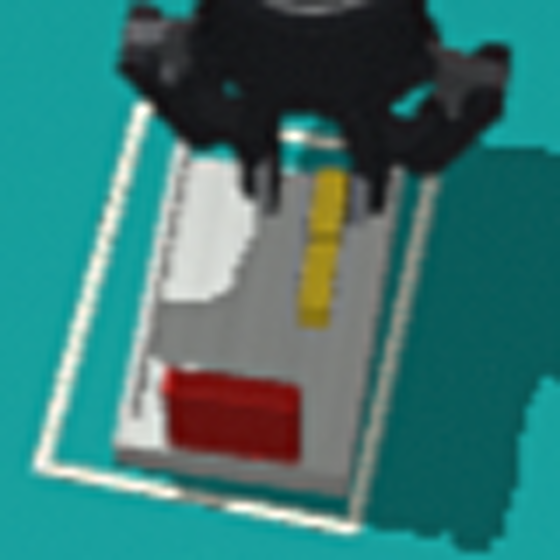

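```bash
python3 -m crank '[0.3,6,60,0,0.05, 0.3,12,120,0,0.1, 0.3,20,180,0,0.133, 0.3,28,240,0,0.133, 0.3,31,258,0,0.133, 0.3,31,258,-25,0.133, 0.3,31,258,-50,0.133, 0.3,31,258,-60,0.133, 0.3,31,258,-60,0.133, 0.05,31,258,-60,0.133]'; python3 -m crank '[0.05,0,0,0,0, 0.05,0,0,0,0, 0.05,0,0,0,0, 0.05,0,0,25,0, 0.05,0,0,60,0]'
python3 - <<'E'
from fit import *
s=shot("scene"); save(s,"g7.png",(360,240,480,320),6)
E
```

```text
t: 10.3
tcp_pos: [0.5014, 0.2948, 0.0442]
tool_rot: [-0.003, 0.707, 0.004, 0.708]
force: [-0.4, 0.6, -0.8]
finger_gap: 0.121
t: 10.92
tcp_pos: [0.4997, 0.2941, 0.1028]
tool_rot: [-0.004, 0.708, 0.003, 0.706]
force: [-0.0, 0.2, 0.7]
finger_gap: 0.126
```

View pics/g7.png

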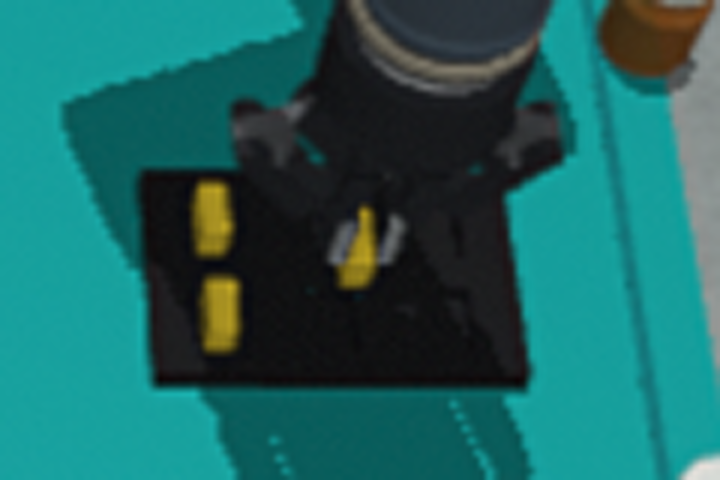

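```bash
python3 -m crank '[0.05,-14,-60,0,-0.05, 0.05,-28,-120,0,-0.1, 0.05,-42,-180,0,-0.133, 0.05,-56,-240,0,-0.133, 0.05,-67.5,-294,0,-0.133,0.05,-67.5,-294,-20,-0.133, 0.05,-67.5,-294,-45,-0.133, 0.05,-67.5,-294,-58.5,-0.133, 0.05,-67.5,-294,-58.5,-0.133, 0.3,-67.5,-294,-58.5,-0.133]'; python3 -m crank '[0.3,0,0,0,0, 0.3,0,0,25,0, 0.3,0,0,58.5,0]'
python3 - <<'E'
from fit import *
s=shot("scene"); save(s,"g8.png",(270,240,350,320),7)
E
```

```text
t: 12.22
tcp_pos: [0.4334, 0.0009, 0.0451]
tool_rot: [0.043, 0.706, -0.043, 0.706]
force: [1.2, 0.5, -0.3]
finger_gap: 0.298
t: 12.6
tcp_pos: [0.4329, 0.0008, 0.1039]
tool_rot: [0.043, 0.706, -0.043, 0.705]
force: [0.7, -0.8, 0.1]
finger_gap: 0.3
```

View pics/g8.png

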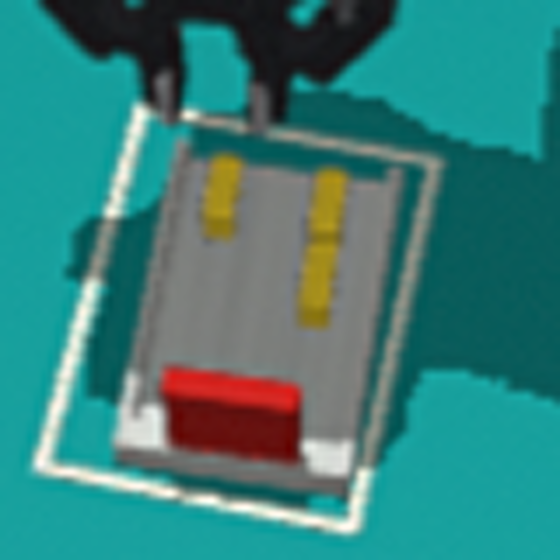

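```bash
python3 -m crank '[0.3,15,60,0,0.05, 0.3,30,120,0,0.1, 0.3,45,180,0,0.133, 0.3,60,230,0,0.133, 0.3,68,244,0,0.133, 0.3,68,244,-25,0.133, 0.3,68,244,-50,0.133, 0.3,68,244,-60,0.133, 0.3,68,244,-60,0.133, 0.05,68,244,-60,0.133]'; python3 -m crank '[0.05,0,0,0,0, 0.05,0,0,0,0, 0.05,0,0,0,0, 0.05,0,0,25,0, 0.05,0,0,60,0]'
python3 - <<'E'
from fit import *
s=shot("scene"); save(s,"g9.png",(360,240,480,320),6)
E
```

```text
t: 13.9
tcp_pos: [0.5018, 0.2449, 0.0442]
tool_rot: [-0.003, 0.707, 0.004, 0.708]
force: [0.4, 1.2, 0.9]
finger_gap: 0.119
t: 14.52
tcp_pos: [0.5003, 0.2441, 0.1029]
tool_rot: [-0.004, 0.708, 0.003, 0.706]
force: [0.0, -0.1, -0.2]
finger_gap: 0.118
```

View pics/g9.png

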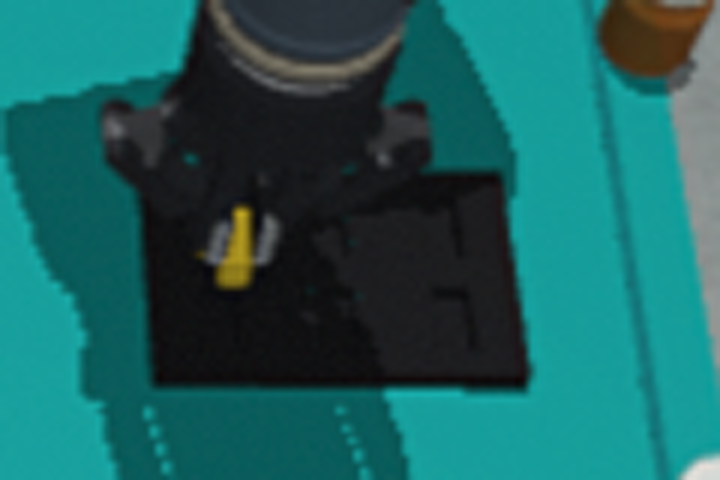

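```bash
python3 -m crank '[0.05,-9,-60,0,-0.05, 0.05,-18,-120,0,-0.1, 0.05,-27,-180,0,-0.133, 0.05,-36,-230,0,-0.133, 0.05,-36,-247.5,0,-0.133,0.05,-36,-247.5,-20,-0.133, 0.05,-36,-247.5,-45,-0.133, 0.05,-36,-247.5,-58.5,-0.133, 0.05,-36,-247.5,-58.5,-0.133, 0.3,-36,-247.5,-58.5,-0.133]'; python3 -m crank '[0.3,0,0,0,0, 0.3,0,0,25,0, 0.3,0,0,58.5,0]'
python3 - <<'E'
from fit import *
s=shot("scene"); save(s,"g10.png",(270,240,350,320),7)
E
```

```text
t: 15.82
tcp_pos: [0.4654, -0.0028, 0.0451]
tool_rot: [0.043, 0.706, -0.043, 0.706]
force: [-0.1, 0.3, -0.6]
finger_gap: 0.295
t: 16.2
tcp_pos: [0.4648, -0.0028, 0.1039]
tool_rot: [0.043, 0.706, -0.043, 0.705]
force: [0.5, -0.4, -1.1]
finger_gap: 0.302
```

View pics/g10.png

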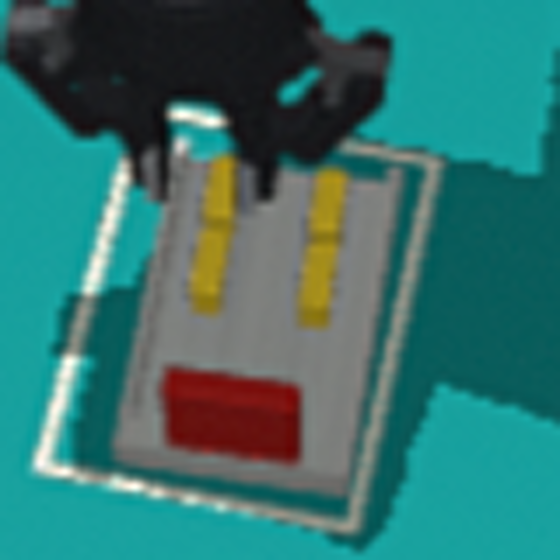

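Next is the last capacitor, E, in pocket (-23,-50). The commanded pose is now (.465,-.0034,.1024) and the target is (.455,.244).

```bash
python3 -m crank '[0.3,-2,60,0,0.05, 0.3,-4,120,0,0.1, 0.3,-6,180,0,0.133, 0.3,-8,230,0,0.133, 0.3,-10,247,0,0.133, 0.3,-10,247,-25,0.133, 0.3,-10,247,-50,0.133, 0.3,-10,247,-60,0.133, 0.3,-10,247,-60,0.133, 0.05,-10,247,-60,0.133]'; python3 -m crank '[0.05,0,0,0,0, 0.05,0,0,0,0, 0.05,0,0,0,0, 0.05,0,0,25,0, 0.05,0,0,60,0]'
python3 - <<'E'
from fit import *
s=shot("scene"); save(s,"g11.png",(270,240,470,320),4)
t=shot("top"); print(edgefit([t],tray,(.477,.014,3.02)))
E
```

```text
t: 17.5
tcp_pos: [0.4558, 0.2444, 0.0441]
tool_rot: [-0.003, 0.707, 0.003, 0.708]
force: [-0.9, 2.1, -0.0]
finger_gap: 0.128
t: 18.12
tcp_pos: [0.4543, 0.2434, 0.103]
tool_rot: [-0.004, 0.708, 0.003, 0.706]
force: [0.8, -0.8, 0.8]
finger_gap: 0.125
(array([0.47712569, 0.01410178, 3.01798559]), np.float64(-214.96054077148438))
```

View pics/g11.png

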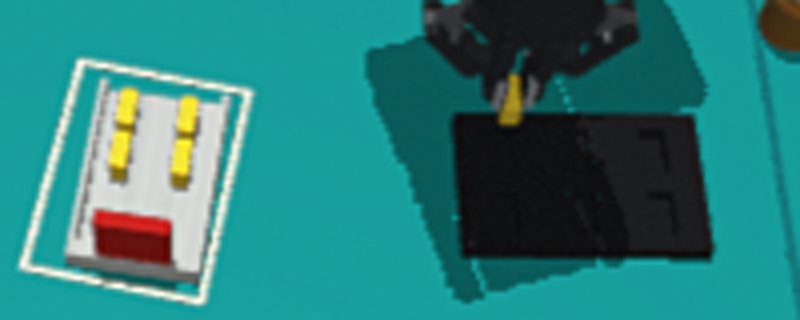

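```bash
python3 -m crank '[0.05,12,-60,0,-0.05, 0.05,24,-120,0,-0.1, 0.05,36,-180,0,-0.133, 0.05,46,-225,0,-0.133, 0.05,46,-232.5,0,-0.133,0.05,46,-232.5,-20,-0.133, 0.05,46,-232.5,-45,-0.133, 0.05,46,-232.5,-58.5,-0.133, 0.05,46,-232.5,-58.5,-0.133, 0.3,46,-232.5,-58.5,-0.133]'; python3 -m crank '[0.3,0,0,0,0, 0.3,0,0,25,0, 0.3,0,0,58.5,0, 0.3,-50,0,100,0, 0.3,-90,0,130,0,0.3,-90,0,130,0]'
python3 - <<'E'
from fit import *
s=shot("scene"); save(s,"g12.png",(270,240,350,320),7)
t=shot("top"); save(t,"t12.png"); np.savez("top12.npz",**t); np.savez("scene12.npz",**s)
save(t,"lens12.png",(170,60,350,200),4)
E
```

```text
t: 19.48
tcp_pos: [0.5013, 0.012, 0.045]
tool_rot: [0.043, 0.706, -0.043, 0.706]
force: [-0.8, -0.2, 0.3]
finger_gap: 0.292
t: 20.23
tcp_pos: [0.4084, 0.0122, 0.1768]
tool_rot: [0.043, 0.705, -0.044, 0.706]
force: [0.2, 0.0, -0.1]
finger_gap: 0.303
```

View pics/g12.png

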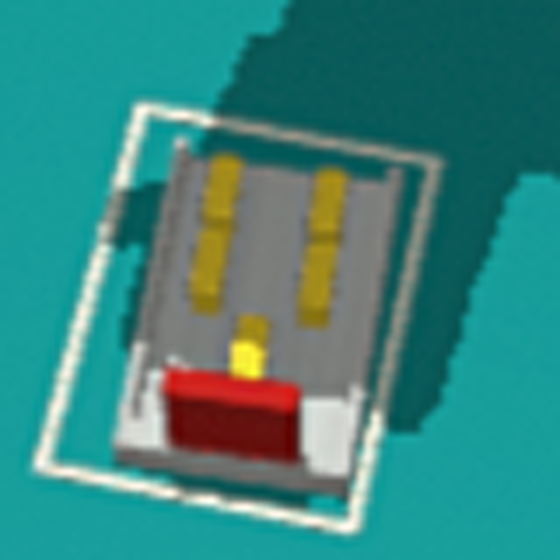

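View pics/lens12.png

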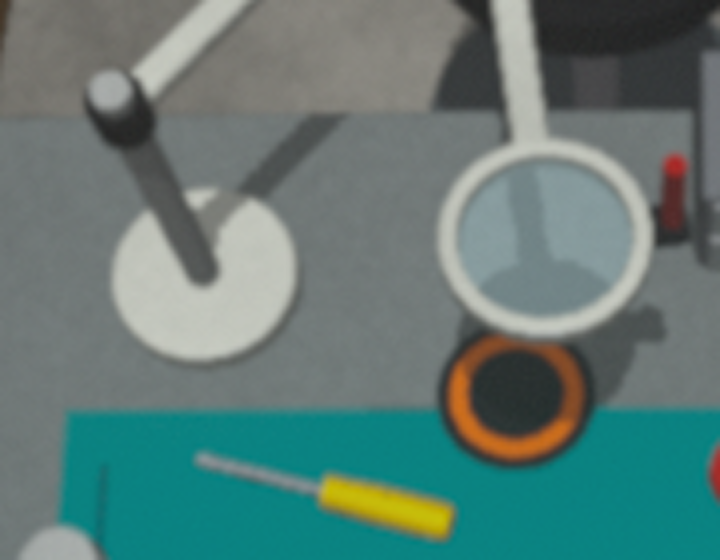

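```bash
python3 - <<'E'
from fit import *
t=dict(np.load("top12.npz"))
uv=[(306.5,119.5),(338.75,101.25),(299.25,159),(221,128.75),(197.5,83)]
for n,p,z in zip(["lens","pin","pad","foot","posttop"],uv,[.214,.276,.002,.02,.255]): print(n,at_z(t,[p],[z])[0].round(4))
# cloud points near lens ring/pin
P=cloud(t); 
m=(P[...,2]>.2)&(P[...,2]<.222)&(P[...,0]>.58)&(P[...,0]<.80)&(P[...,1]<.22)
m=m&(P[...,0]<.74); v,u=np.nonzero(m); Q=P[m]; 
A=np.c_[2*Q[:,:2],np.ones(len(Q))]
m=(P[...,2]>.265)&(P[...,2]<.285)&(P[...,0]>.6)&(P[...,0]<.85)&(abs(P[...,1]-.04)<.06); print("pin cloud",P[m].mean(0),m.sum())
E
```

```text
lens [0.7385 0.114  0.214 ]
pin [0.7503 0.0417 0.276 ]
pad [0.7266 0.1422 0.002 ]
foot [0.8101 0.3596 0.02  ]
posttop [0.8104 0.3597 0.255 ]
pin cloud [0.75119096 0.04241709 0.2738673 ] 42
```

```bash
cat > lens.py <<'E'
import numpy as np
S=np.array([.8102,.3597]); L=.31
def rot90(d): return np.array([-d[1],d[0]])
def cfg(lens,sign):
    v=lens-S; r=np.hypot(*v); m=S+v/2; h=np.sqrt(L*L-r*r/4)
    e=m+sign*h*rot90(v/r); d=(lens-e)/L
    return e,d,lens+.074*rot90(d)
def lens_from_pin(pin,near):
    from scipy.optimize import fsolve
    f=lambda l:cfg(l,SIGN)[2]-pin
    return fsolve(f,near)
SIGN=None
l0=np.array([.7385,.114])
SIGN=min((1,-1),key=lambda s:np.linalg.norm(cfg(l0,s)[2]-[.7503,.0417]))
if __name__=="__main__":
    print(SIGN)
    for a in np.linspace(0,1,9):
        l=l0+a*(np.array([.4771,.0141])-l0); e,d,p=cfg(l,SIGN); print(l.round(4),"elbow",e.round(3),"ang",np.degrees(np.arctan2(d[1],d[0])).round(1),"pin",p.round(4),(p-[.7503,.0417]).round(4)*1000, "r",np.hypot(*p).round(3))
    l=np.array([.7266,.1422]); print("pad",cfg(l,SIGN))
E
python3 lens.py
```

```text
1
[0.7385 0.114 ] elbow [1.045 0.158] ang -171.9 pin [0.7489 0.0407] [-1.4 -1. ] r 0.75
[0.7058 0.1015] elbow [1.015 0.127] ang -175.3 pin [0.7119 0.0278] [-38.4 -13.9] r 0.712
[0.6732 0.089 ] elbow [0.983 0.102] ang -177.6 pin [0.6763 0.0151] [-74.  -26.6] r 0.676
[0.6405 0.0765] elbow [0.95  0.083] ang -178.8 pin [0.6421 0.0026] [-108.2  -39.1] r 0.642
[0.6078 0.064 ] elbow [0.918 0.069] ang -179.1 pin [ 0.609  -0.0099] [-141.3  -51.6] r 0.609
[0.5751 0.0516] elbow [0.885 0.059] ang -178.6 pin [ 0.5769 -0.0224] [-173.4  -64.1] r 0.577
[0.5425 0.0391] elbow [0.852 0.053] ang -177.5 pin [ 0.5457 -0.0349] [-204.6  -76.6] r 0.547
[0.5098 0.0266] elbow [0.819 0.05 ] ang -175.7 pin [ 0.5153 -0.0472] [-235.   -88.9] r 0.517
[0.4771 0.0141] elbow [0.785 0.051] ang -173.2 pin [ 0.4858 -0.0594] [-264.5 -101.1] r 0.489
pad (array([1.03654791, 0.14788257]), array([-0.99983198, -0.01833088]), array([0.72795649, 0.06821243]))
```

```bash
python3 - <<'E'
from fit import *
t=dict(np.load("top12.npz")); P=cloud(t)
for x0,x1,y0,y1 in((.6,.95,-.25,.0),(.7,.8,0,.06)):
    m=(P[...,0]>x0)&(P[...,0]<x1)&(P[...,1]>y0)&(P[...,1]<y1); print(np.nanpercentile(P[m][:,2],[50,90,99,100]).round(3), P[m&(P[...,2]>.1)].min(0).round(3))
E
python3 -m crank '[0.5,0,0,60,0, 0.5,0,0,120,0, 0.5,20,2,163,0, 0.5,80,6,163,0, 0.5,140,10,163,0, 0.5,200,16,163,0, 0.5,260,22,163,0, 0.5,310,28,163,0, 0.5,342,30,163,0, 0.5,342,30,163,0]'
python3 - <<'E'
from fit import *
st=manip.sense(); print(st["tcp_pos"])
for n,c in(("top",(270,60,390,160)),("scene",(260,290,420,410))):
    s=shot(n); save(s,"l1_"+n+".png",c,5)
    print(n,((proj(s,st["tcp_pos"]+[0,0,-.02])-c[:2])*5).round())
E
```

```text
[0.031 0.1   0.103 0.106] [ 0.82  -0.221  0.1  ]
[0.    0.224 0.276 0.278] [0.715 0.032 0.201]
t: 21.58
tcp_pos: [0.7558, 0.0417, 0.3343]
tool_rot: [0.043, 0.706, -0.043, 0.705]
force: [-0.8, 0.2, -0.0]
finger_gap: 0.499
[0.7557599  0.04169801 0.3343262 ]
top [[347. 148.]]
scene [[268. 260.]]
```

View pics/l1_scene.png

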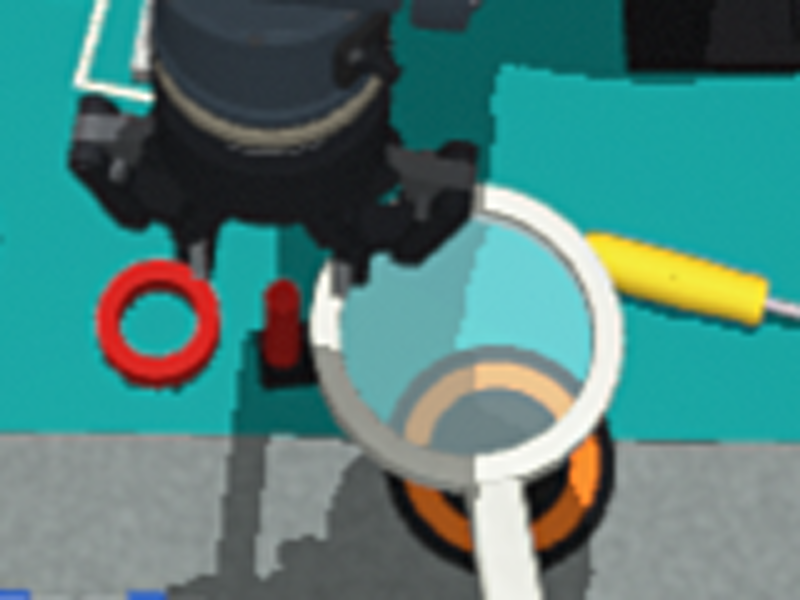

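View pics/l1_top.png

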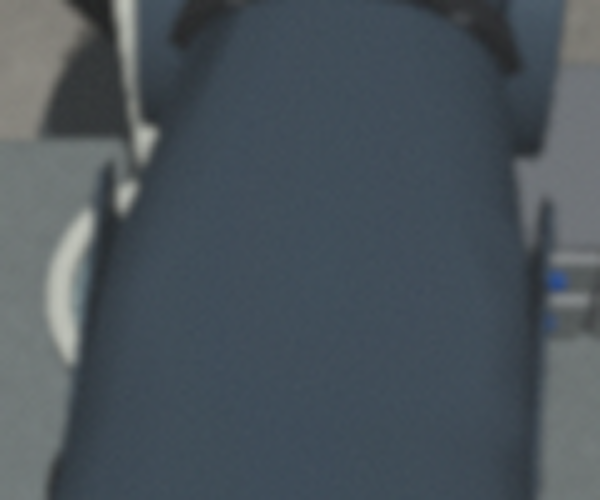

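```bash
python3 -m crank '[0.5,-3,1,0,0, 0.5,-3,1,-40,0, 0.5,-3,1,-74,0, 0.5,-3,1,-74,0, 0.5,-3,1,-74,0]'
python3 - <<'E'
from fit import *
st=manip.sense(); print(st["tcp_pos"],st["force"])
s=shot("scene"); save(s,"l2.png",(260,290,380,380),6)
E
```

```text
t: 22.3
tcp_pos: [0.7507, 0.0425, 0.266]
tool_rot: [0.043, 0.705, -0.043, 0.707]
force: [-0.6, -0.1, 0.1]
finger_gap: 0.501
[0.75072488 0.04253998 0.26595711] [-0.5777851  -0.12689008  0.14958308]
```

View pics/l2.png

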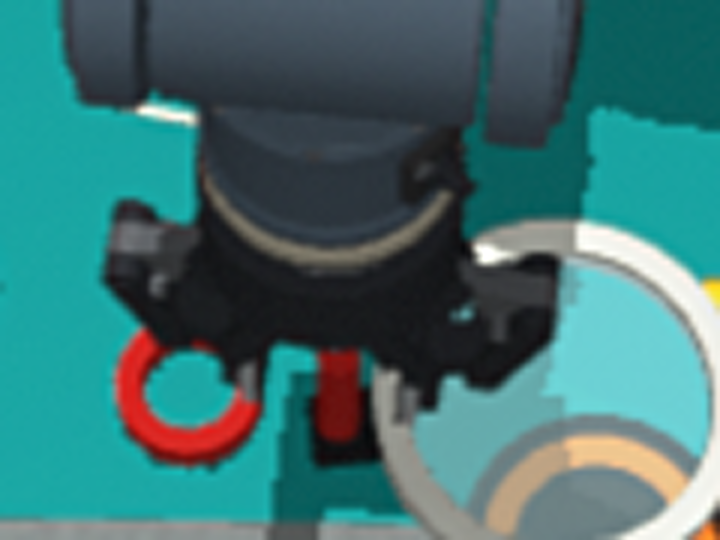

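```bash
python3 -m crank '[0.05,0,0,0,0, 0.05,0,0,0,0, 0.05,0,0,0,0, 0.05,0,0,0,0, 0.05,0,0,0,0]' 50
python3 - <<'E'
from fit import *
st=manip.sense(); print(st["tcp_pos"],st["force"])
s=shot("scene"); save(s,"l3.png",(260,290,380,380),6)
E
```

```text
t: 22.98
tcp_pos: [0.7512, 0.0428, 0.2658]
tool_rot: [0.044, 0.705, -0.043, 0.707]
force: [0.1, 1.2, 5.3]
finger_gap: 0.15
[0.75116541 0.0428311  0.26581108] [0.06690803 1.15356679 5.2952089 ]
```

View pics/l3.png

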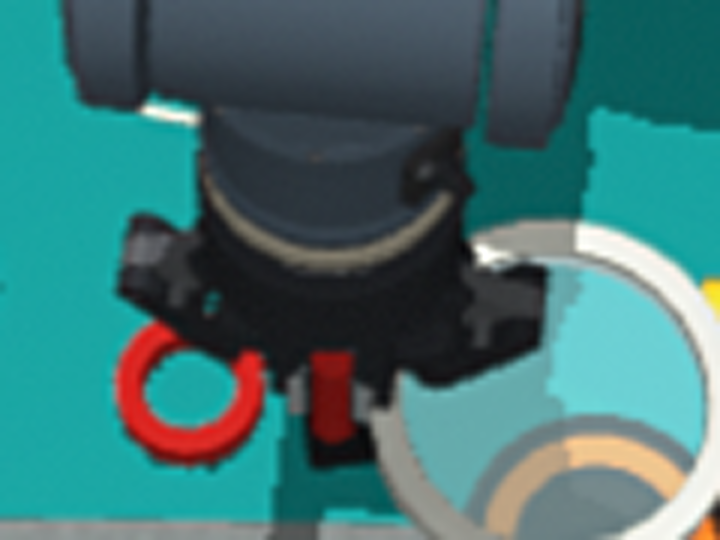

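```bash
python3 -m crank '[0.05,-10,-3.5,0,0, 0.05,-26,-9,0,0, 0.05,-44,-15.5,0,0, 0.05,-62,-22,0,0, 0.05,-80,-28,0,0, 0.05,-98,-35,0,0, 0.05,-116,-41.5,0,0, 0.05,-132,-47.5,0,0, 0.05,-140,-50.5,0,0, 0.05,-140,-50.5,0,0]'
python3 - <<'E'
from fit import *
st=manip.sense(); print(st["tcp_pos"],st["force"])
s=shot("scene"); save(s,"l4.png")
E
```

```text
t: 24.28
tcp_pos: [0.6104, -0.0081, 0.2656]
tool_rot: [0.043, 0.705, -0.043, 0.707]
force: [-0.7, 1.8, 8.6]
finger_gap: 0.148
[ 0.61037343 -0.00811424  0.26563973] [-0.72031178  1.77475193  8.64493404]
```

View pics/l4.png

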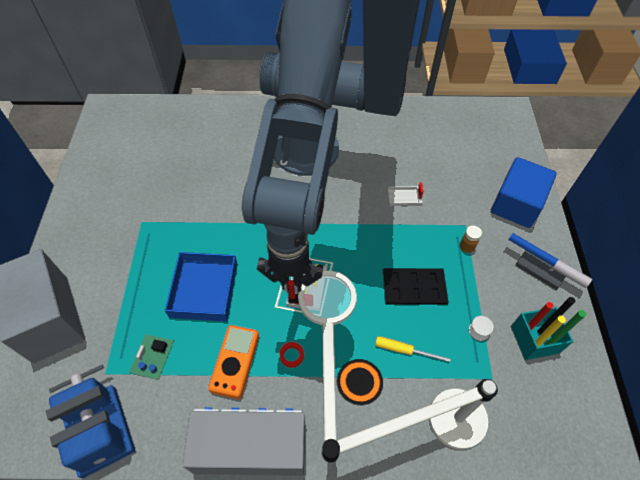

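The lens is following. The bin has been knocked about 15 px to the right, so I'll measure it again before tipping.

```bash
python3 -m crank '[0.05,-10,-4,0,0, 0.05,-26,-10.5,0,0, 0.05,-44,-18,0,0, 0.05,-62,-25,0,0, 0.05,-80,-33,0,0, 0.05,-98,-40,0,0, 0.05,-114,-46.5,0,0, 0.05,-124,-51,0,0, 0.05,-124,-51,0,0, 0.05,-124,-51,0,0]'
python3 - <<'E'
from fit import *
from lens import *
st=manip.sense(); print(st["tcp_pos"],st["force"])
l=lens_from_pin(st["tcp_pos"][:2],np.array([.477,.014])); print("lens by model",l)
for n,c in (("scene",(240,230,390,340)),("top",(290,180,410,290))):
    s=shot(n); save(s,"l5_"+n+".png",c,5)
    np.savez("l5"+n+".npz",**s)
E
```

```text
t: 25.58
tcp_pos: [0.4867, -0.059, 0.2655]
tool_rot: [0.043, 0.705, -0.044, 0.707]
force: [-0.9, 0.2, 10.5]
finger_gap: 0.148
[ 0.48668034 -0.05900075  0.26548942] [-0.90830514  0.22193239 10.48594092]
lens by model [0.4780493  0.01449419]
```

View pics/l5_scene.png

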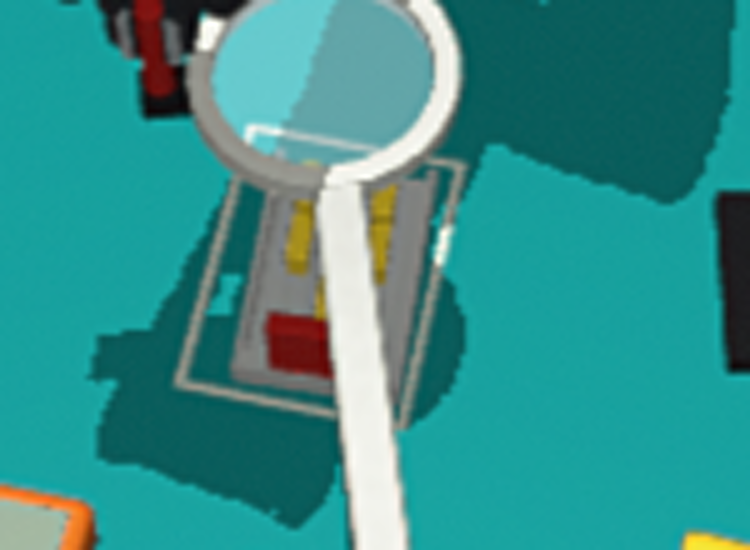

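View pics/l5_top.png

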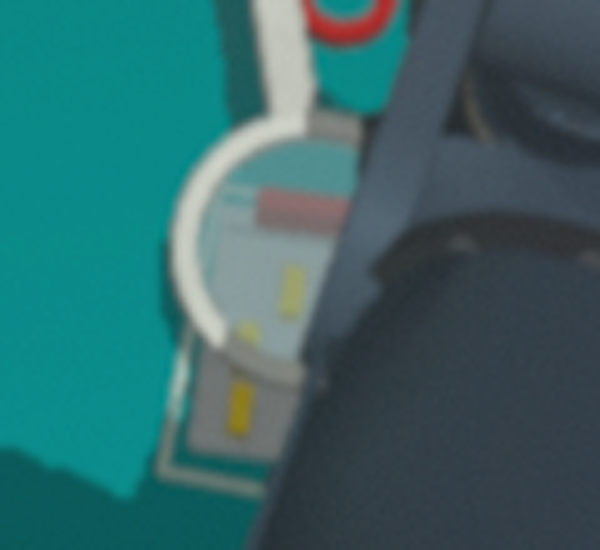

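```bash
python3 -m crank '[0.4,0,0,0,0, 0.4,0,0,0,0, 0.5,0,0,0,0, 0.5,0,0,30,0, 0.5,0,0,75,0, 0.5,-20,-60,75,0, 0.5,-40,-120,75,0, 0.5,-50,-180,75,0, 0.5,-50,-180,75,0, 0.5,-50,-180,75,0]'
python3 - <<'E'
from fit import *
st=manip.sense(); print(st["tcp_pos"],st["force"],st["t"])
t=shot("top"); save(t,"l6.png",(280,170,420,290),5)
print(at_z(t,[(351.4,230)],[.214]))
print("tray",edgefit([t],tray,(.477,.014,3.018)))
E
```

```text
t: 26.92
tcp_pos: [0.4358, -0.2386, 0.3382]
tool_rot: [0.044, 0.706, -0.043, 0.705]
force: [0.6, 1.1, 0.3]
finger_gap: 0.498
[ 0.43579961 -0.23862446  0.33822243] [0.57269019 1.1040348  0.2630608 ] 26.925
[[0.4780951  0.01470522 0.214     ]]
tray (array([0.47812068, 0.01675726, 2.96453713]), np.float64(-102.06072998046875))
```

View pics/l6.png

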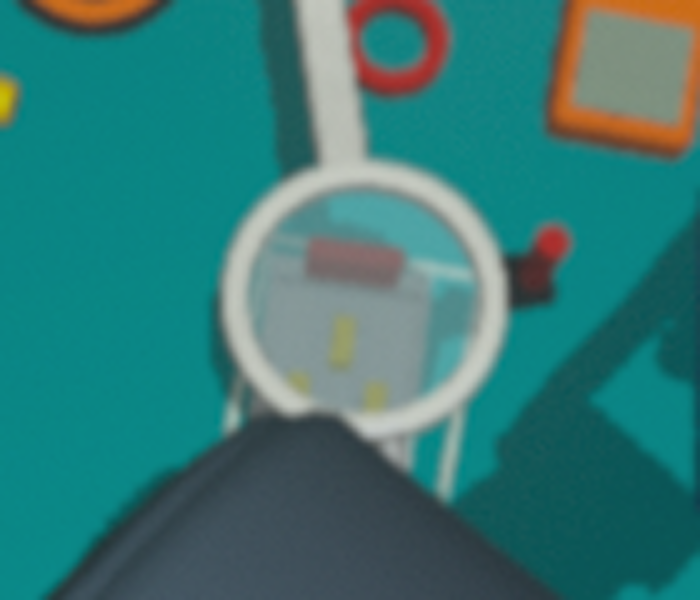

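```bash
python3 -m crank '[0.5,0,0,0,0, 0.5,0,0,0,0, 0.5,0,0,0,0,0.5,0,0,0,0, 0.5,0,0,0,0,0.5,0,0,0,0, 0.5,0,0,0,0,0.5,0,0,0,0, 0.5,0,0,0,0,0.5,0,0,0,0]'
python3 - <<'E'
from fit import *
t=shot("top"); save(t,"l7.png",(280,170,420,290),5)
print("lens",at_z(t,[(352.9,229.4)],[.214]),"pin",at_z(t,[(280+552/5,170+241/5)],[.276]))
E
```

```text
t: 28.22
tcp_pos: [0.4363, -0.2389, 0.3388]
tool_rot: [0.043, 0.706, -0.043, 0.706]
force: [0.3, -0.1, -0.2]
finger_gap: 0.5
lens [[0.47942432 0.0114313  0.214     ]] pin [[ 0.48876883 -0.06121772  0.276     ]]
```

View pics/l7.png

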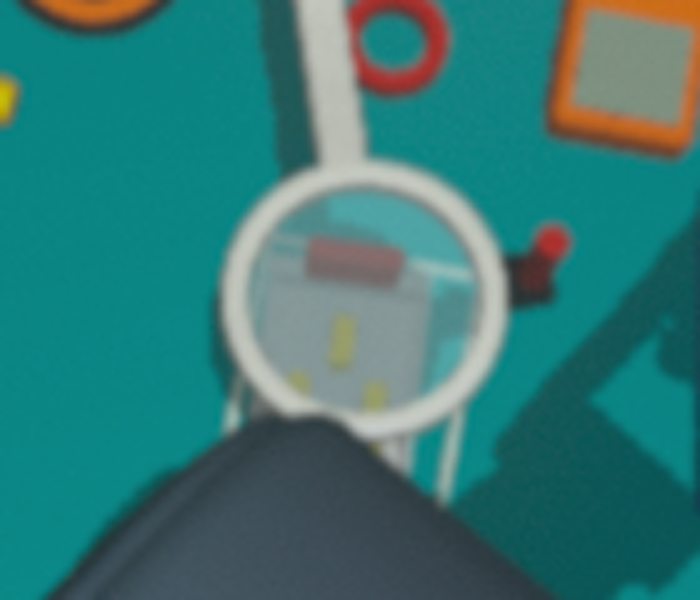

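```bash
python3 -m crank '[0.5,40,120,0,0, 0.5,51,179,0,0, 0.5,51,179,0,0, 0.5,51,179,-35,0, 0.5,51,179,-75,0, 0.5,51,179,-75,0, 0.05,51,179,-75,0, 0.05,51,179,-75,0, 0.05,51,179,-75,0, 0.05,51,179,-75,0]' 50
python3 - <<'E'
from fit import *
from lens import *
st=manip.sense(); print(st["tcp_pos"],st["force"])
p0=st["tcp_pos"][:2]; l1=lens_from_pin(p0,np.array([.478,.014])); print(l1)
for a in np.linspace(0,1,7):
    l=l1+a*(np.array([.7266,.1422])-l1); print(((cfg(l,1)[2]-p0)*1000).round(1))
s=shot("scene"); save(s,"l8.png",(240,230,390,340),5)
E
```

```text
t: 29.52
tcp_pos: [0.4886, -0.0604, 0.2654]
tool_rot: [0.043, 0.704, -0.044, 0.707]
force: [0.9, -0.2, 6.0]
finger_gap: 0.15
[ 0.48861918 -0.06044278  0.26544674] [ 0.87469259 -0.20565277  6.02776022]
[0.47966088 0.01301298]
[-0.  0.]
[36.  21.1]
[73.3 42.5]
[112.   64.1]
[152.3  85.7]
[194.5 107.1]
[239.3 128.7]
```

View pics/l8.png

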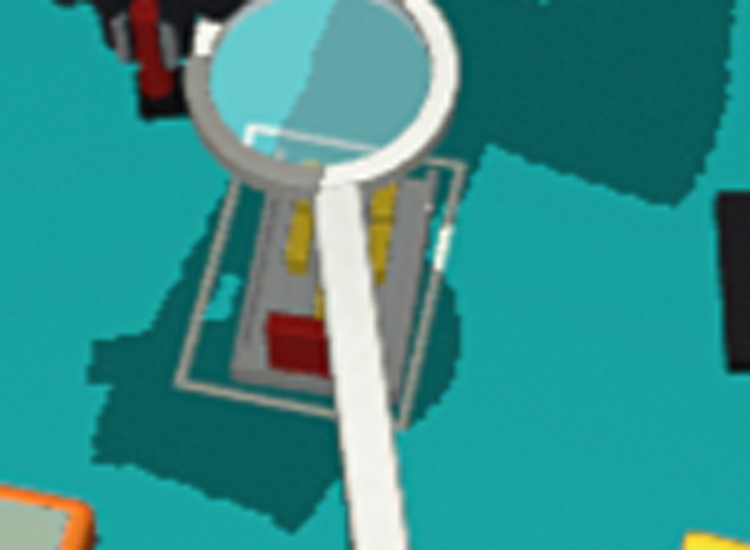

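```bash
python3 -m crank '[0.05,10,6,0,0, 0.05,24,14,0,0, 0.05,40,23.5,0,0, 0.05,56,32.5,0,0, 0.05,73,42.5,0,0, 0.05,90,52,0,0, 0.05,107,61.5,0,0, 0.05,124,70.5,0,0, 0.05,138,78,0,0, 0.05,152,85.7,0,0]'; python3 -m crank '[0.05,16,8,0,0, 0.05,32,16,0,0, 0.05,48,24.5,0,0, 0.05,64,32,0,0, 0.05,78,39,0,0, 0.05,87,43,0,0, 0.05,87,43,0,0, 0.05,87,43,0,0]'
python3 - <<'E'
from fit import *
from lens import *
st=manip.sense(); print(st["tcp_pos"],st["force"])
print("lens",lens_from_pin(st["tcp_pos"][:2],np.array([.7266,.1422])))
t=shot("top"); save(t,"l9.png",(220,60,360,180),5)
s=shot("scene"); save(s,"l9s.png",(280,300,430,420),5)
E
```

```text
t: 30.82
tcp_pos: [0.6393, 0.024, 0.2655]
tool_rot: [0.043, 0.706, -0.045, 0.706]
force: [-3.6, -5.5, 6.5]
finger_gap: 0.146
t: 31.82
tcp_pos: [0.7273, 0.0682, 0.2656]
tool_rot: [0.043, 0.705, -0.044, 0.707]
force: [-0.3, -1.0, 5.3]
finger_gap: 0.147
[0.72725834 0.06815194 0.26557519] [-0.29982416 -0.99682705  5.26512779]
lens [0.72603046 0.14214175]
```

View pics/l9.png

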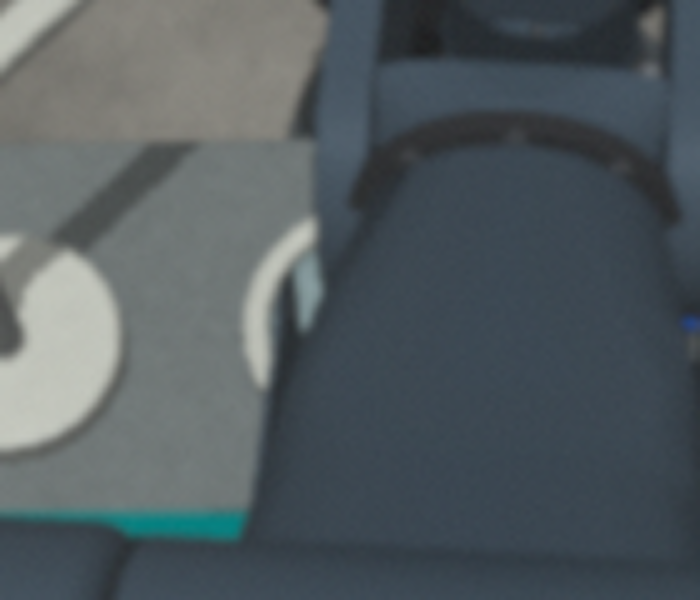

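View pics/l9s.png

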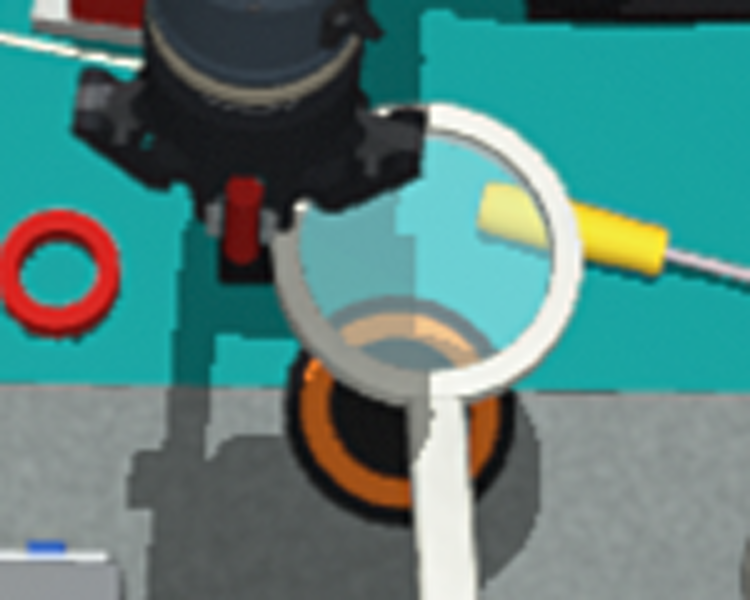

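```bash
python3 -m crank '[0.4,0,0,0,0, 0.5,0,0,0,0, 0.5,0,0,30,0, 0.5,0,0,75,0, 0.5,-60,20,75,0, 0.5,-120,60,75,0, 0.5,-180,90,75,0, 0.5,-240,120,75,0, 0.5,-300,150,75,0, 0.5,-320,190,75,0]'; python3 -m crank '[0.5,0,30,0,0,0.5,0,30,0,0]'
python3 - <<'E'
from fit import *
st=manip.sense(); print(st["tcp_pos"],st["force"],st["t"])
t=shot("top"); save(t,"m1.png"); s=shot("scene"); save(s,"m1s.png")
np.savez("m1t.npz",**t); np.savez("m1s.npz",**s)
for n,m,p0 in (("tray",tray,(.477,.014,3.018)),("spot",spot,(.473,.009,2.942)),("bin",binm,(.49,-.26,-.05)),("bin",binm,(.49,-.25,0)),("pock",pock,(.478,.2935,.01))):
    for c in ([t],[s]):
        p,f=edgefit(c,m,p0); print(n,p[:2].round(4),np.degrees(p[2]).round(2),f.round(1))
E
```

```text
t: 33.17
tcp_pos: [0.4052, 0.2564, 0.3385]
tool_rot: [0.044, 0.706, -0.044, 0.705]
force: [0.1, 0.7, 0.6]
finger_gap: 0.5
t: 33.42
tcp_pos: [0.4073, 0.2879, 0.3387]
tool_rot: [0.042, 0.706, -0.042, 0.706]
force: [1.0, 0.5, -0.1]
finger_gap: 0.501
[0.40726516 0.28790795 0.33869611] [ 1.00534671  0.53898647 -0.09336207] 33.425
tray [0.477  0.0141] 172.92 -220.0
tray [0.4823 0.0173] 173.7 -343.6
spot [0.4803 0.0112] 168.59 -76.5
spot [0.4707 0.0165] 168.58 -125.2
bin [ 0.491 -0.253] -2.6 -191.2
bin [ 0.4951 -0.2497] -3.31 -332.7
bin [ 0.491 -0.253] -2.9 -191.1
bin [ 0.4951 -0.2496] -3.31 -332.7
pock [0.4784 0.2941] -0.5 -104.1
pock [0.4849 0.2973] 0.59 -251.3
```

View pics/m1.png

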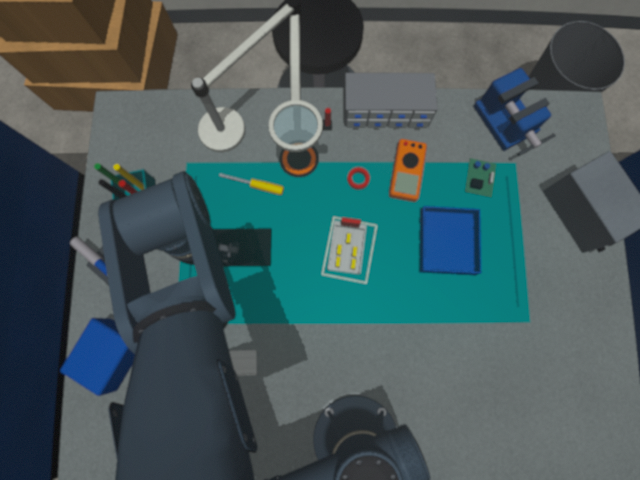

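```bash
python3 - <<'E'
from fit import *
t=dict(np.load("m1t.npz")); s=dict(np.load("m1s.npz"))
for k in ("fx","fy","cx","cy","k1"): t[k]=float(t[k]); s[k]=float(s[k])
uv=np.array([(535,68),(708,99),(667,334),(489,298)])/4+200-.375
W=at_z(t,uv,np.zeros(4)); print(W.round(4)); print("c",W.mean(0)); d=(W[3]+W[2]-W[0]-W[1])[:2]; print(np.degrees(np.arctan2(d[1],d[0])),[np.linalg.norm(W[i]-W[(i+1)%4]).round(4) for i in range(4)])
print("lens",at_z(t,[(296.3,126)],[.214]))
sp=rectpoly(.470,.0075,np.radians(168.6),.160,.120,.0); sp2=rectpoly(.470,.0075,np.radians(168.6),.152,.112,.0)
b=binm((.491,-.253,-.048))
overlay(t,[(sp,(0,0,255)),(sp2,(0,255,0))]+[(x,(0,0,255)) for x in b]+[(x,(255,0,0)) for x in tray((.477,.0141,3.018))],"m1o.png",(310,195,490,295),4)
save(t,"m1l.png",(250,80,350,190),5)
E
```

```text
[[ 0.5628  0.0489  0.    ]
 [ 0.5413 -0.0668  0.    ]
 [ 0.384  -0.0361  0.    ]
 [ 0.4078  0.0799  0.    ]]
c [0.47399737 0.00647758 0.        ]
168.8485309183353 [np.float64(0.1177), np.float64(0.1602), np.float64(0.1184), np.float64(0.158)]
lens [[0.72232082 0.13719421 0.214     ]]
```

View pics/m1o.png

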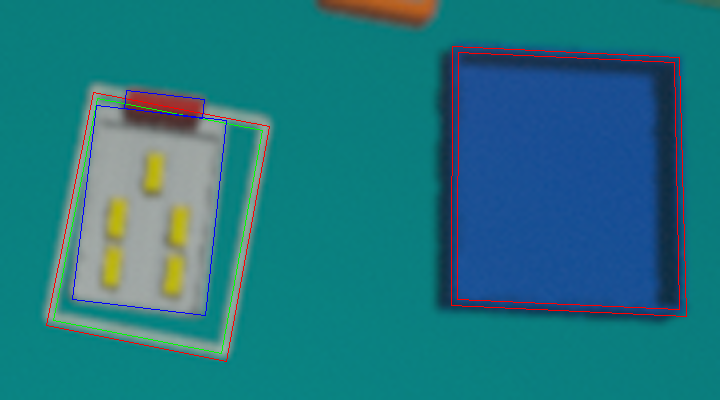

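View pics/m1l.png

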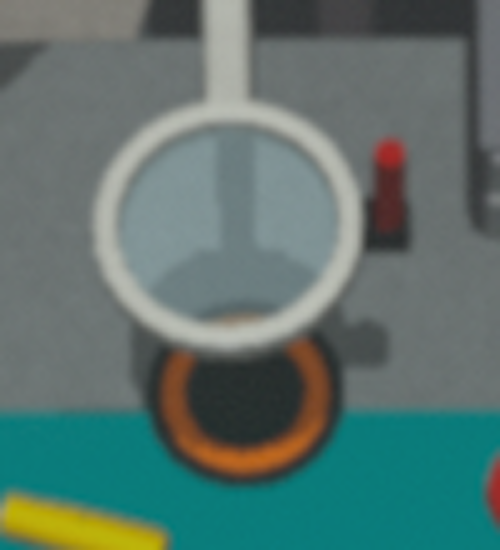

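All five capacitors are in the tray. The lens is back over the pad, about 5 mm off centre. The bin is now at (.491,-.253). The tool can only yaw, so to tip the tray I'll grip the tab across its 50 mm width, which lets the tray hinge about the jaw axis. I'll hold it hard on the way over and slacken the grip above the bin.

```bash
python3 -m crank '[0.85,20,-60,-30,0, 0.85,45,-120,-60,0, 0.85,70,-180,-90,0, 0.85,100,-240,-120,0, 0.85,128,-281,-150,0, 0.85,128,-281,-190,0, 0.85,128,-281,-220,0, 0.85,128,-281,-220,0]'
python3 - <<'E'
from fit import *
st=manip.sense(); print(st["tcp_pos"],st["force"],R.from_quat(st["tool_rot"]).as_matrix()[:,1])
s=shot("scene"); save(s,"n1.png",(260,220,360,320),6)
t=shot("top"); save(t,"n1t.png",(310,180,410,290),5)
E
```

```text
t: 34.52
tcp_pos: [0.5341, 0.0039, 0.1163]
tool_rot: [0.045, 0.708, -0.044, 0.703]
force: [-1.2, -1.0, 0.1]
finger_gap: 0.852
[0.53410975 0.0039473  0.11634142] [-1.20131727 -1.03842944  0.12400006] [1.25402309e-01 9.92105916e-01 3.36106804e-04]
```

View pics/n1.png

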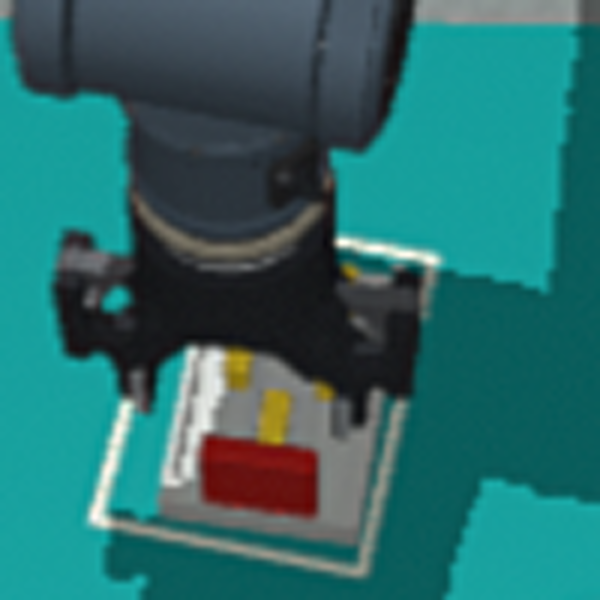

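```bash
python3 -m crank '[0.85,1,2,-20,0, 0.85,1,2,-40,0, 0.85,1,2,-44,0, 0.85,1,2,-44,0,0.85,1,2,-44,0]'
python3 - <<'E'
from fit import *
st=manip.sense(); print(st["tcp_pos"],st["force"])
s=shot("scene"); save(s,"n2.png",(260,220,360,320),6)
E
```

```text
t: 35.25
tcp_pos: [0.538, 0.0074, 0.076]
tool_rot: [0.043, 0.705, -0.043, 0.707]
force: [0.2, -0.4, 0.4]
finger_gap: 0.847
[0.53797075 0.00739947 0.07604694] [ 0.22751235 -0.44827712  0.38428451]
```

View pics/n2.png

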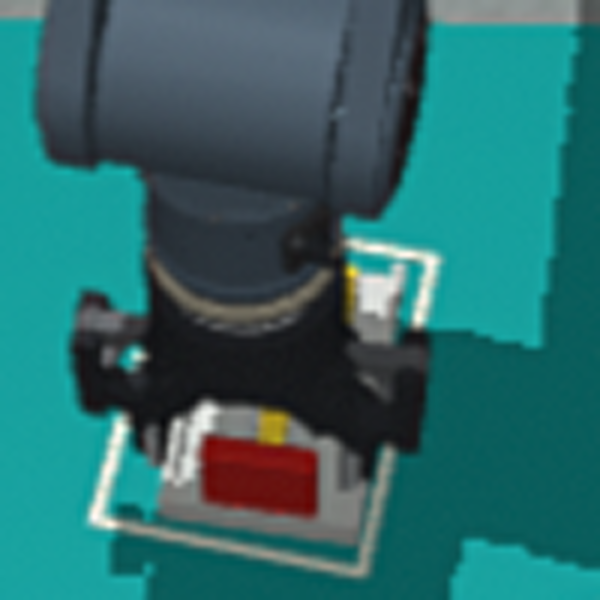

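```bash
python3 -m crank '[0.85,-2,-0.5,-7,0, 0.85,-2,-0.5,-7,0, 0.5,-2,-0.5,-7,0, 0.5,-2,-0.5,-7,0, 0.5,-2,-0.5,-7,0,0.5,-2,-0.5,-7,0]' 100
python3 - <<'E'
from fit import *
st=manip.sense(); print(st["tcp_pos"],st["force"],st["ft_torque"])
s=shot("scene"); save(s,"n3.png",(260,220,360,320),6)
E
```

```text
t: 36.05
tcp_pos: [0.5355, 0.007, 0.0684]
tool_rot: [0.044, 0.705, -0.043, 0.706]
force: [0.2, 0.2, 5.4]
finger_gap: 0.558
[0.53550488 0.00696111 0.06836928] [0.20813478 0.20668423 5.37908633] [ 0.24427223  0.05906528 -0.0033333 ]
```

View pics/n3.png

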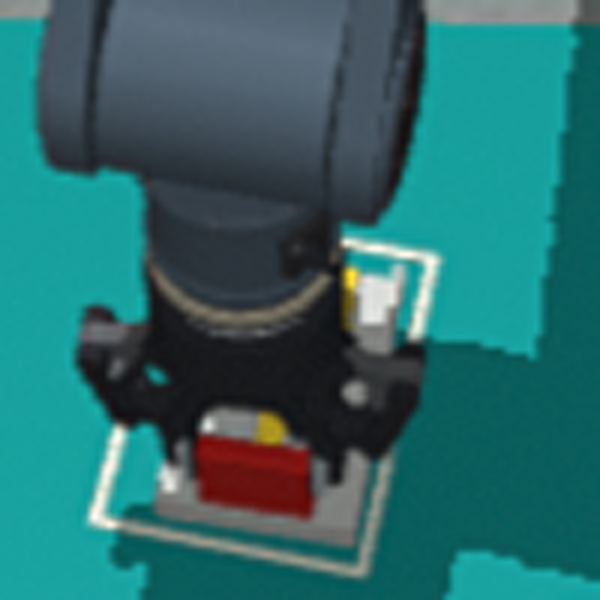

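```bash
python3 -m crank '[0.5,0,0,0.5,0, 0.5,1,-8,0.5,0, 0.5,2,-20,0.5,0, 0.5,4,-34,0.5,0, 0.5,6,-48,0.5,0, 0.5,8,-62,0.5,0, 0.5,10,-76,0.5,0, 0.5,12,-90,0.5,0, 0.5,14,-100,0.5,0, 0.5,14,-100,0.5,0]' 100
python3 - <<'E'
from fit import *
st=manip.sense(); print(st["tcp_pos"],st["force"],st["ft_torque"])
s=shot("scene"); save(s,"n4.png",(170,220,370,340),4)
E
```

```text
t: 37.35
tcp_pos: [0.5495, -0.0956, 0.0684]
tool_rot: [0.043, 0.705, -0.044, 0.706]
force: [-1.4, -2.6, 4.2]
finger_gap: 0.558
[ 0.54953728 -0.09558612  0.06843886] [-1.36592812 -2.59614862  4.22683328] [-0.19473424  0.1712652   0.02441918]
```

View pics/n4.png

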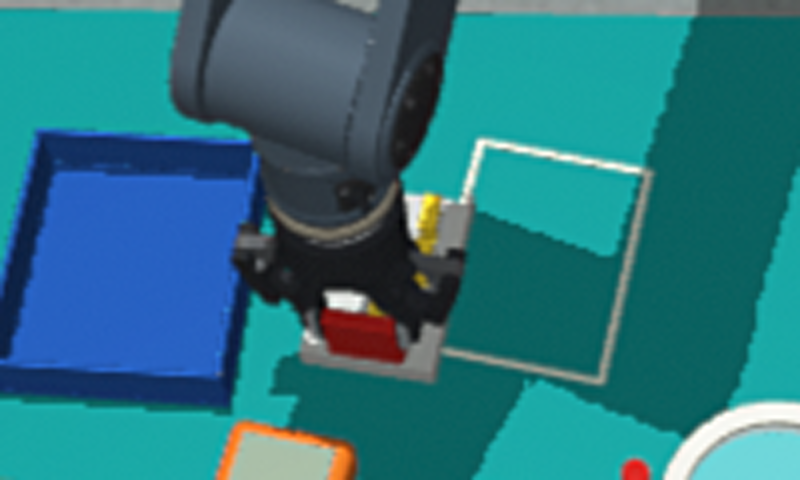

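```bash
python3 -m crank '[0.5,0,0,2,0, 0.5,0,0,6,0, 0.5,0,0,10,0, 0.5,0,0,10,0]' 100
python3 - <<'E'
from fit import *
st=manip.sense(); print(st["tcp_pos"],st["force"],st["ft_torque"])
s=shot("scene"); save(s,"n5.png",(230,220,330,320),6)
t=shot("top"); save(t,"n5t.png",(320,180,440,280),6)
P=cloud(t); P=P[230:280,360:400]; 
E
```

```text
t: 37.9
tcp_pos: [0.5494, -0.0929, 0.0785]
tool_rot: [0.043, 0.706, -0.043, 0.706]
force: [0.4, -0.1, -3.6]
finger_gap: 0.558
[ 0.54938482 -0.09288527  0.07852105] [ 0.39614337 -0.05967978 -3.55300908] [-0.05871636 -0.15446639 -0.00886549]
```

View pics/n5.png

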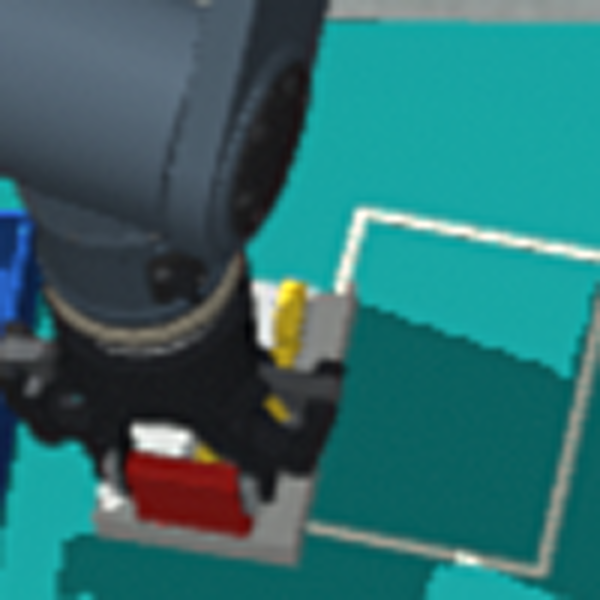

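View pics/n5t.png

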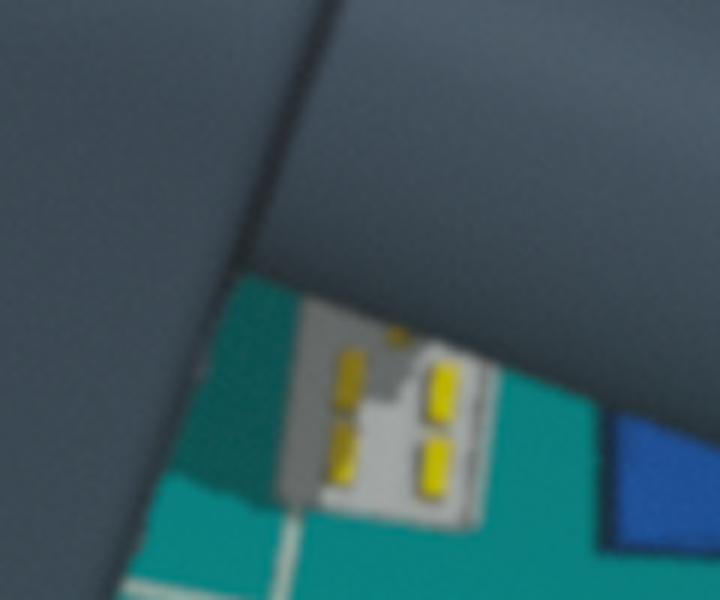

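```bash
python3 -m crank '[0.5,0,0,10,0, 0.5,0,0,28,0, 0.5,0,0,48,0, 0.5,0,0,68,0, 0.5,0,0,84,0, 0.5,0,0,92,0, 0.5,0,-10,92,0, 0.5,0,-26,92,0, 0.5,0,-44,92,0, 0.5,0,-62,92,0]' 100;  python3 -m crank '[0.5,0,-18,0,0, 0.5,0,-36,0,0, 0.5,0,-54,0,0, 0.5,0,-72,0,0, 0.5,0,-88,0,0, 0.5,0,-96,0,0, 0.5,0,-98,0,0, 0.5,0,-98,0,0]' 100
python3 - <<'E'
from fit import *
st=manip.sense(); print(st["tcp_pos"],st["force"],st["ft_torque"])
s=shot("scene"); save(s,"n6.png",(140,210,290,330),5)
t=shot("top"); save(t,"n6t.png",(390,180,510,280),6)
E
```

```text
t: 39.25
tcp_pos: [0.549, -0.1568, 0.1698]
tool_rot: [0.044, 0.706, -0.044, 0.706]
force: [1.0, -0.2, -3.1]
finger_gap: 0.554
t: 40.25
tcp_pos: [0.549, -0.2526, 0.1702]
tool_rot: [0.044, 0.706, -0.043, 0.706]
force: [0.4, 0.7, -4.0]
finger_gap: 0.555
[ 0.54902012 -0.25261714  0.17020757] [ 0.36724547  0.6581828  -3.97460033] [ 0.02758879 -0.12677598 -0.08004269]
```

View pics/n6.png

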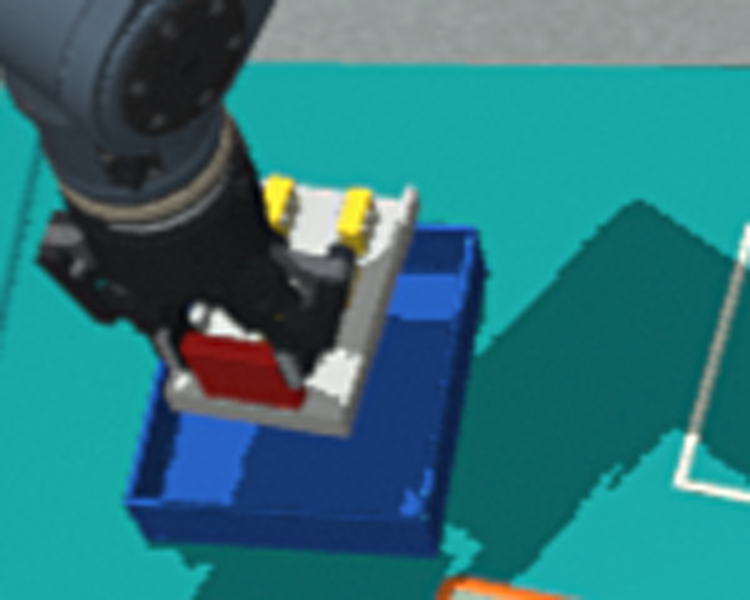

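View pics/n6t.png

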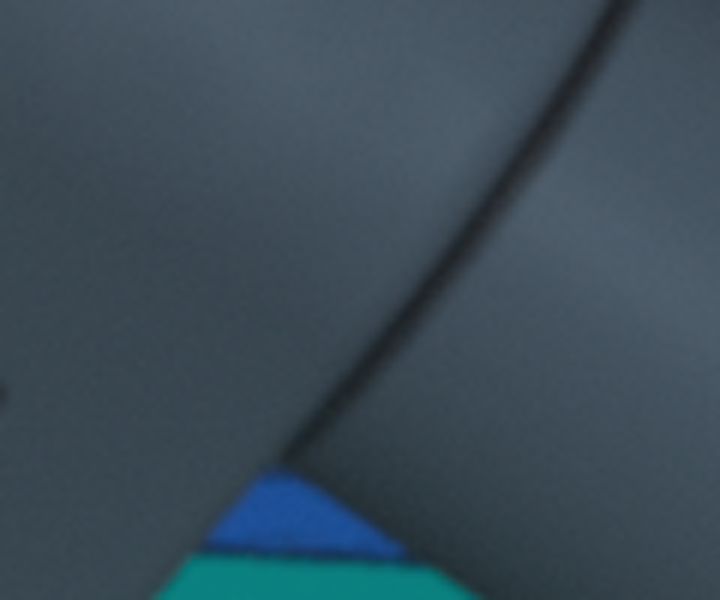

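```bash
python3 -m crank '[0.5,0,0,0,0.03, 0.5,0,-3,0,0.07, 0.5,0,-3,0,0.07]' 100;  python3 -m crank '[0.5,0,0,0,0, 0.5,0,0,0,0]' 50; python3 -m crank '[0.5,0,0,0,0, 0.5,0,0,0,0]' 35
python3 - <<'E'
from fit import *
st=manip.sense(); print(st["tcp_pos"],st["force"],st["ft_torque"])
s=shot("scene"); save(s,"n7.png",(140,210,290,330),5)
E
```

```text
t: 40.72
tcp_pos: [0.5493, -0.2559, 0.1704]
tool_rot: [0.019, 0.707, -0.019, 0.707]
force: [0.6, -0.1, -3.0]
finger_gap: 0.559
t: 40.98
tcp_pos: [0.5492, -0.2559, 0.1703]
tool_rot: [0.019, 0.707, -0.019, 0.707]
force: [-0.8, -0.6, -2.7]
finger_gap: 0.554
t: 41.22
tcp_pos: [0.5492, -0.256, 0.1703]
tool_rot: [0.019, 0.707, -0.019, 0.707]
force: [-0.4, -0.3, -3.2]
finger_gap: 0.557
[ 0.54917158 -0.25601832  0.17030581] [-0.38574892 -0.27803604 -3.22957716] [-0.03671851 -0.15358723 -0.03741665]
```

View pics/n7.png

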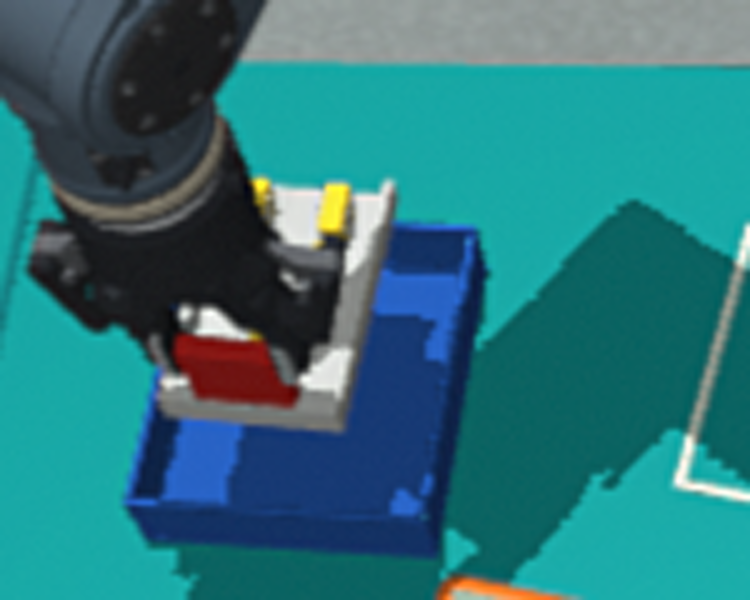

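```bash
python3 -m crank '[0.5,0,0,0,0, 0.5,0,0,0,0, 0.5,0,0,0,0]' 25; python3 -m crank '[0.5,0,0,0,0, 0.5,0,0,0,0, 0.5,0,0,0,0, 0.5,0,0,0,0]' 20
python3 - <<'E'
from fit import *
st=manip.sense(); print(st["tcp_pos"],st["force"],st["ft_torque"])
s=shot("scene"); save(s,"n8.png",(140,210,290,330),5)
E
```

```text
t: 41.65
tcp_pos: [0.5492, -0.2561, 0.1703]
tool_rot: [0.019, 0.707, -0.019, 0.707]
force: [0.3, -0.3, -3.3]
finger_gap: 0.56
t: 42.15
tcp_pos: [0.5492, -0.256, 0.1703]
tool_rot: [0.019, 0.707, -0.019, 0.707]
force: [0.5, 0.7, -3.7]
finger_gap: 0.561
[ 0.54916939 -0.25604238  0.17030809] [ 0.53818409  0.66629022 -3.7226177 ] [-0.03365922 -0.10304819 -0.01318067]
```

View pics/n8.png

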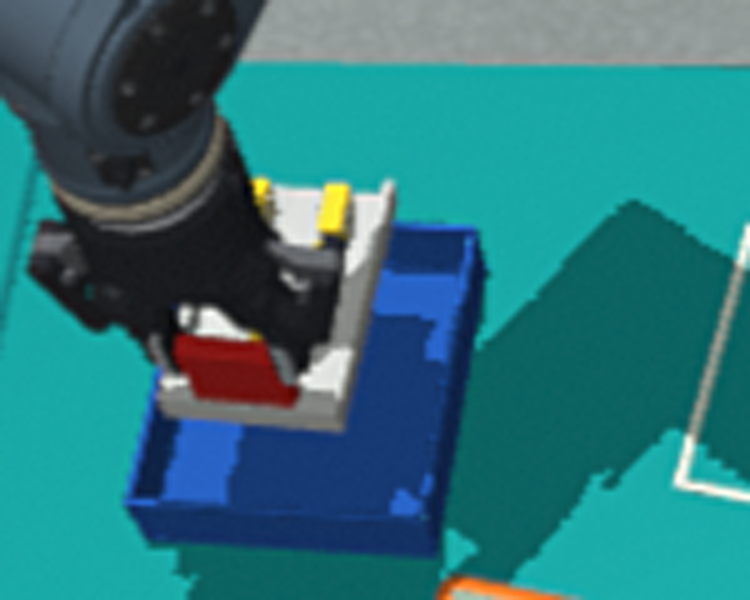

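The tray stays level even at 20 N. I'll try short vertical jerks over the bin to work it down against the low grip.

```bash
python3 -m crank '[0.5,0,0,40,0, 0.5,0,0,0,0, 0.5,0,0,40,0, 0.5,0,0,0,0, 0.5,0,0,0,0]' 20
python3 - <<'E'
from fit import *
st=manip.sense(); print(st["tcp_pos"],st["force"],st["ft_torque"])
s=shot("scene"); save(s,"n9.png",(140,210,290,330),5)
E
```

```text
t: 42.82
tcp_pos: [0.547, -0.2545, 0.1678]
tool_rot: [0.02, 0.709, -0.017, 0.705]
force: [-1.3, 0.8, -3.4]
finger_gap: 0.558
[ 0.5470197  -0.25453795  0.16776916] [-1.28513313  0.78778823 -3.39049659] [ 0.01789846 -0.06302585 -0.00752908]
```

View pics/n9.png

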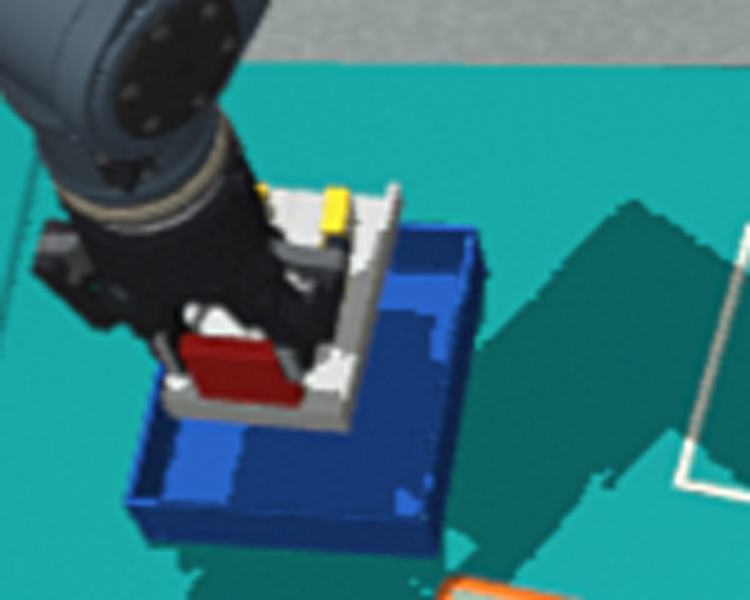

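```bash
python3 -m crank '[0.5,1,-1,-20,0, 0.5,1,-1,-38,0, 0.5,1,-1,-43,0, 0.545,1,-1,-43,0, 0.545,1,-1,-43,0]' 20; python3 -m crank '[0.55,0,0,0,0, 0.55,0,0,0,0]' 20;  python3 -m crank '[0.555,0,0,0,0, 0.555,0,0,0,0]' 20
python3 - <<'E'
from fit import *
s=shot("scene"); save(s,"n10.png",(140,210,290,330),5)
E
```

```text
t: 43.5
tcp_pos: [0.5506, -0.2573, 0.128]
tool_rot: [0.018, 0.706, -0.019, 0.707]
force: [0.3, 0.1, -3.3]
finger_gap: 0.558
t: 43.75
tcp_pos: [0.5504, -0.2572, 0.1277]
tool_rot: [0.019, 0.707, -0.019, 0.707]
force: [-0.2, -0.4, -3.1]
finger_gap: 0.559
t: 44.0
tcp_pos: [0.5502, -0.2571, 0.1274]
tool_rot: [0.019, 0.707, -0.019, 0.707]
force: [0.2, 0.2, -2.9]
finger_gap: 0.56
```

View pics/n10.png

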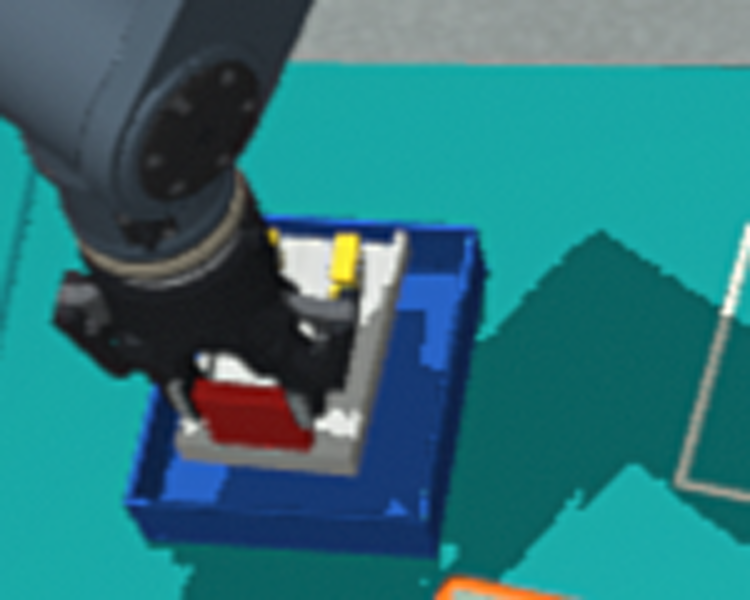

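```bash
for i in 1; do python3 -m crank '[0.558,0,0,0,0, 0.558,0,0,0,0]' 20;  python3 -m crank '[0.560,0,0,0,0, 0.560,0,0,0,0]' 20; python3 -m crank '[0.562,0,0,0,0, 0.562,0,0,0,0]' 20; done
python3 - <<'E'
from fit import *
s=shot("scene"); save(s,"n11.png",(140,210,290,330),5)
print(manip.sense()["ft_torque"])
E
```

```text
t: 44.3
tcp_pos: [0.5502, -0.257, 0.1273]
tool_rot: [0.019, 0.707, -0.019, 0.707]
force: [-0.4, 0.6, -2.8]
finger_gap: 0.565
t: 44.55
tcp_pos: [0.5502, -0.2571, 0.1273]
tool_rot: [0.019, 0.707, -0.019, 0.707]
force: [-0.4, -0.5, -3.7]
finger_gap: 0.564
t: 44.8
tcp_pos: [0.5502, -0.2571, 0.1273]
tool_rot: [0.019, 0.707, -0.019, 0.707]
force: [0.1, -0.4, -3.3]
finger_gap: 0.565
[-0.05599789 -0.1255162   0.05372547]
```

View pics/n11.png

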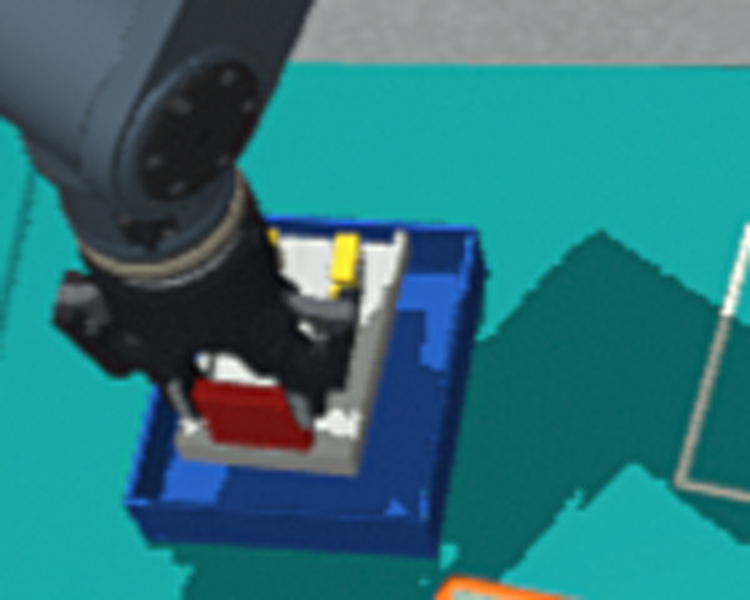

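```bash
python3 -m crank '[0.565,0,0,0,0, 0.565,0,0,0,0]' 20;  python3 -m crank '[0.567,0,0,0,0, 0.567,0,0,0,0]' 20; python3 -m crank '[0.569,0,0,0,0, 0.569,0,0,0,0]' 20
python3 - <<'E'
from fit import *
s=shot("scene"); save(s,"n12.png",(140,210,290,330),5)
print(manip.sense()["ft_torque"])
E
```

```text
t: 45.1
tcp_pos: [0.5502, -0.2571, 0.1273]
tool_rot: [0.019, 0.707, -0.019, 0.707]
force: [-0.2, 0.2, -3.2]
finger_gap: 0.568
t: 45.35
tcp_pos: [0.5502, -0.2571, 0.1273]
tool_rot: [0.019, 0.707, -0.019, 0.707]
force: [-0.2, 0.6, -2.6]
finger_gap: 0.573
t: 45.6
tcp_pos: [0.5502, -0.2571, 0.1273]
tool_rot: [0.019, 0.707, -0.019, 0.707]
force: [-0.3, -0.0, -2.6]
finger_gap: 0.575
[-0.00714313 -0.14787207 -0.02416041]
```

View pics/n12.png

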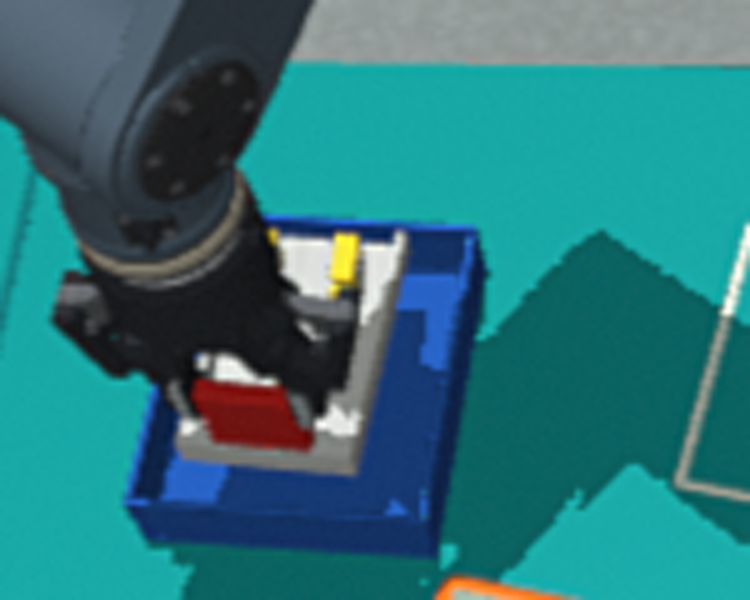

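```bash
python3 -m crank '[0.571,0,0,0,0, 0.571,0,0,0,0]' 20;  python3 -m crank '[0.573,0,0,0,0, 0.573,0,0,0,0]' 20; python3 -m crank '[0.575,0,0,0,0, 0.575,0,0,0,0]' 20
python3 - <<'E'
from fit import *
s=shot("scene"); save(s,"n13.png",(140,210,290,330),5)
print(manip.sense()["ft_torque"])
E
```

```text
t: 45.9
tcp_pos: [0.5502, -0.257, 0.1273]
tool_rot: [0.019, 0.707, -0.019, 0.707]
force: [0.0, -0.4, -2.9]
finger_gap: 0.574
t: 46.15
tcp_pos: [0.5502, -0.257, 0.1273]
tool_rot: [0.019, 0.707, -0.019, 0.707]
force: [-1.0, 0.0, -2.8]
finger_gap: 0.575
t: 46.4
tcp_pos: [0.5502, -0.2571, 0.1273]
tool_rot: [0.019, 0.707, -0.019, 0.707]
force: [0.5, 0.1, -3.6]
finger_gap: 0.577
[-0.05894455 -0.10792644 -0.00315964]
```

View pics/n13.png

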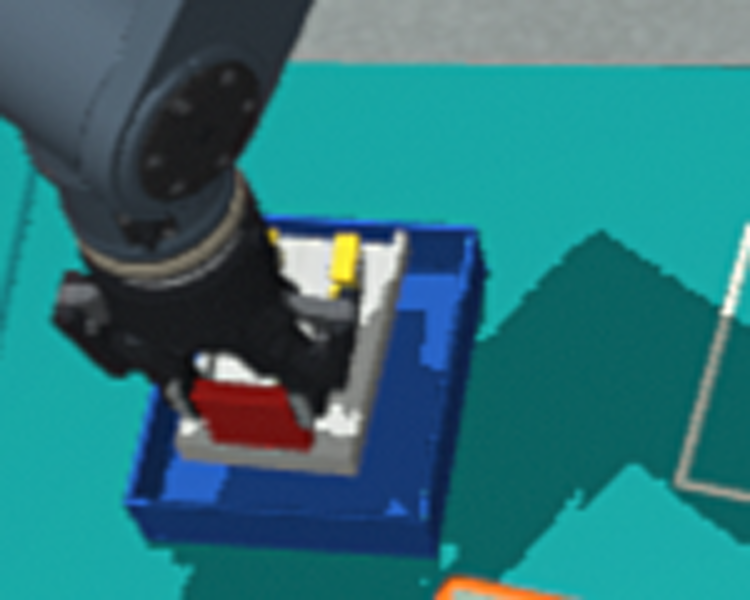

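```bash
python3 -m crank '[0.577,0,0,0,0, 0.577,0,0,0,0]' 20;  python3 -m crank '[0.579,0,0,0,0, 0.579,0,0,0,0]' 20; python3 -m crank '[0.581,0,0,0,0, 0.581,0,0,0,0]' 20
python3 - <<'E'
from fit import *
s=shot("scene"); save(s,"n14.png",(140,210,290,330),5)
print(manip.sense()["ft_torque"])
E
```

```text
t: 46.7
tcp_pos: [0.5502, -0.2571, 0.1273]
tool_rot: [0.019, 0.707, -0.019, 0.707]
force: [-0.5, -0.5, -2.6]
finger_gap: 0.582
t: 46.95
tcp_pos: [0.5502, -0.2571, 0.1273]
tool_rot: [0.019, 0.707, -0.019, 0.707]
force: [0.1, -0.0, -3.4]
finger_gap: 0.576
t: 47.2
tcp_pos: [0.5501, -0.257, 0.1273]
tool_rot: [0.019, 0.707, -0.019, 0.707]
force: [0.2, 0.2, -3.5]
finger_gap: 0.583
[-0.00219167 -0.0709442  -0.00775184]
```

View pics/n14.png

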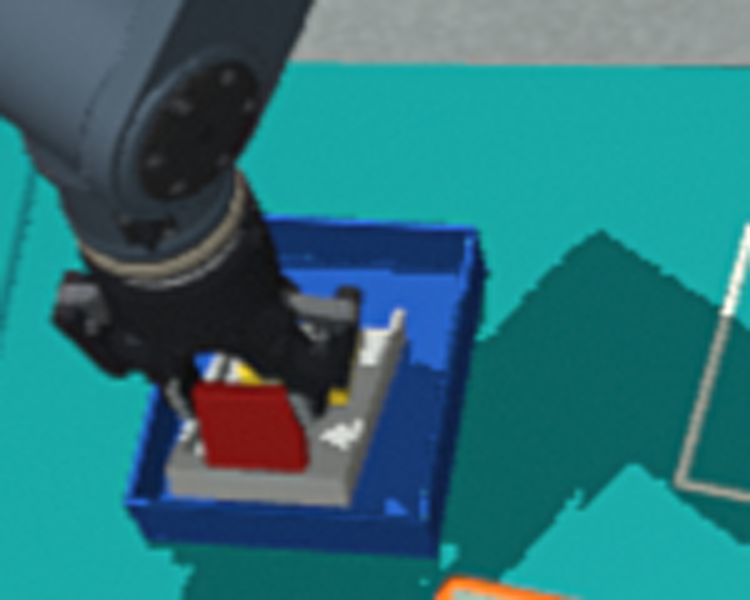

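The tray hinged about the jaws and its nose is down on the bin floor. Raising the tab slowly should steepen it.

```bash
python3 -m crank '[0.581,0,0,4,0, 0.581,0,0,8,0, 0.581,0,0,13,0, 0.581,0,0,18,0, 0.581,0,0,24,0,0.581,0,0,30,0,0.581,0,0,30,0,0.581,0,0,30,0]' 20
python3 - <<'E'
from fit import *
s=shot("scene"); save(s,"n15.png",(140,210,290,330),5)
print(manip.sense()["ft_torque"])
E
```

```text
t: 48.25
tcp_pos: [0.5501, -0.257, 0.1573]
tool_rot: [0.019, 0.707, -0.019, 0.707]
force: [-0.0, -0.6, -2.2]
finger_gap: 0.583
[-0.00801004 -0.05077728 -0.01634399]
```

View pics/n15.png

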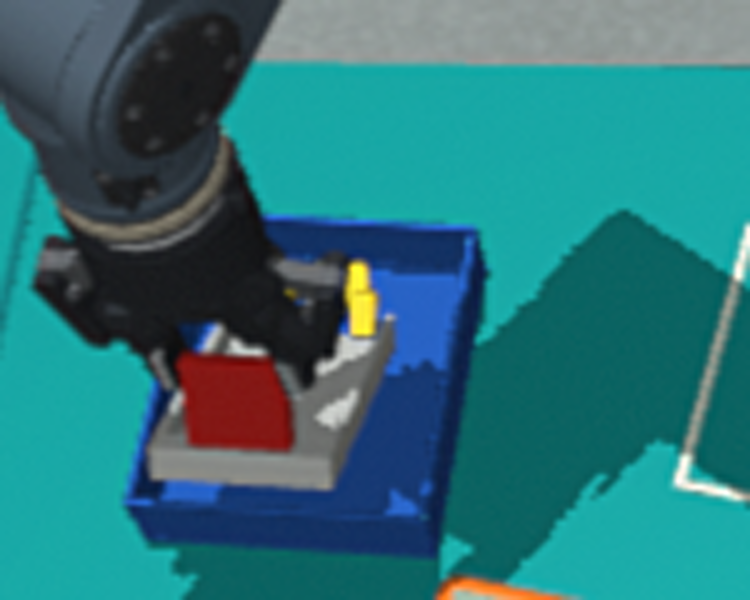

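```bash
python3 -m crank '[0.581,0,0,6,0, 0.581,0,0,12,0, 0.581,0,0,18,0, 0.581,0,0,24,0, 0.581,0,0,30,0,0.581,0,0,36,0,0.581,0,0,42,0,0.581,0,0,48,0,0.581,0,0,48,0]' 20
python3 - <<'E'
from fit import *
s=shot("scene"); save(s,"n16.png",(140,210,290,330),5)
print(manip.sense()["ft_torque"])
E
```

```text
t: 49.42
tcp_pos: [0.5505, -0.2572, 0.206]
tool_rot: [0.018, 0.706, -0.019, 0.707]
force: [-0.3, 0.1, -2.3]
finger_gap: 0.584
[-0.00148796 -0.05824151  0.036173  ]
```

View pics/n16.png

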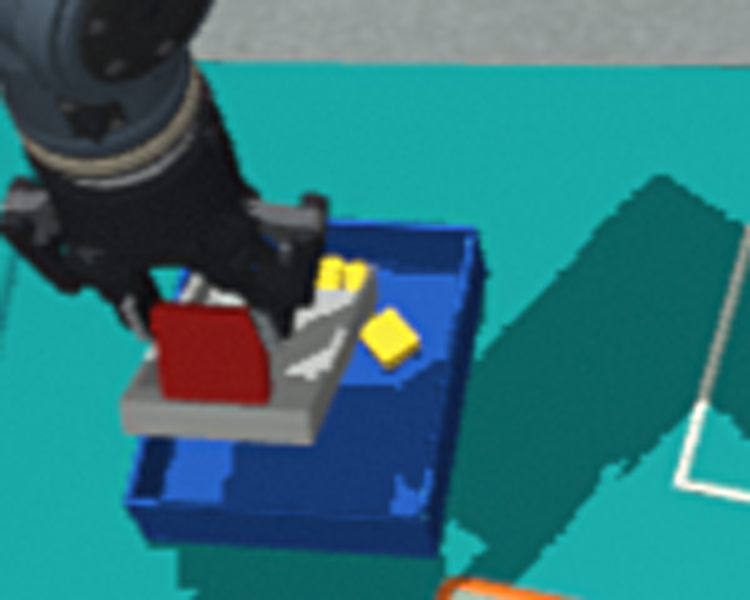

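```bash
python3 -m crank '[0.5,0,0,0,0, 0.5,0,0,0,0, 0.5,0,0,0,0, 0.5,0,0,10,0]' 80; python3 - <<'E'
from fit import *
f=[]
s=shot("scene"); print(manip.sense()["force"])
E
python3 -m crank '[0.5,-3,20,10,-0.04, 0.5,-6,60,10,-0.08, 0.5,-10,100,10,-0.12, 0.5,-14,140,10,-0.144, 0.5,-17,180,10,-0.144, 0.5,-19,220,10,-0.144, 0.5,-19,245,10,-0.144, 0.5,-19,252,10,-0.144, 0.5,-19,252,10,-0.144]' 80
python3 - <<'E'
from fit import *
st=manip.sense(); print(st["force"],st["ft_torque"],R.from_quat(st["tool_rot"]).as_matrix()[:,1])
s=shot("scene"); save(s,"n17.png",(150,210,350,330),4)
t=shot("top"); save(t,"n17t.png",(310,180,510,300),4)
E
```

```text
t: 49.98
tcp_pos: [0.5496, -0.2566, 0.2147]
tool_rot: [0.019, 0.708, -0.018, 0.706]
force: [-0.3, 0.3, -3.0]
finger_gap: 0.563
[ 0.45965078 -0.03546886 -2.0280907 ]
t: 51.15
tcp_pos: [0.5316, -0.0053, 0.2257]
tool_rot: [0.069, 0.703, -0.069, 0.704]
force: [0.2, -0.2, -2.6]
finger_gap: 0.561
[ 0.190494   -0.20928343 -2.60620364] [-0.05332306 -0.04831481 -0.01441956] [ 1.94745490e-01  9.80853666e-01 -5.29673271e-04]
```

View pics/n17.png

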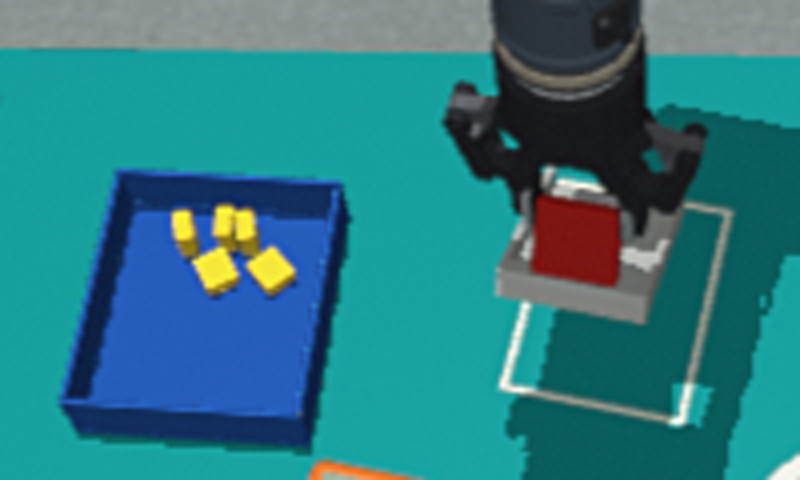

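View pics/n17t.png

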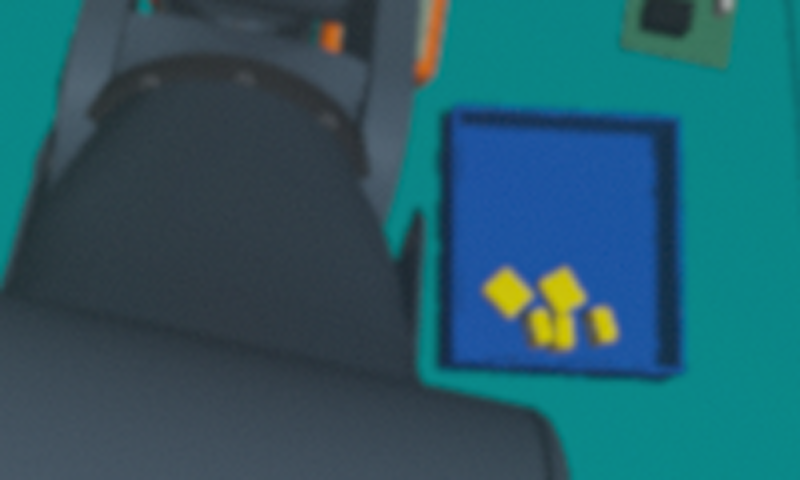

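All five capacitors are in the bin. I'm lowering the tray now so its nose meets the mat and it swings flat.

```bash
python3 -m crank '[0.5,0,0,-25,0, 0.5,0,0,-50,0, 0.5,0,0,-70,0, 0.5,0,0,-78,0, 0.5,0,0,-78,0]' 80; python3 -m crank '[0.56,0,0,-5,0, 0.56,0,0,-10,0, 0.56,0,0,-15,0, 0.56,0,0,-20,0, 0.56,0,0,-25,0, 0.56,0,0,-25,0]' 20
python3 - <<'E'
from fit import *
st=manip.sense(); print(st["force"],st["ft_torque"])
s=shot("scene"); save(s,"n18.png",(250,220,350,320),6)
E
```

```text
t: 51.88
tcp_pos: [0.5313, -0.0058, 0.147]
tool_rot: [0.07, 0.704, -0.07, 0.703]
force: [-0.2, 0.5, -3.1]
finger_gap: 0.563
t: 52.62
tcp_pos: [0.5322, -0.0052, 0.1227]
tool_rot: [0.069, 0.703, -0.07, 0.704]
force: [1.5, 0.1, 2.2]
finger_gap: 0.566
[1.5126718  0.10857007 2.23873281] [ 0.12534389  0.06027717 -0.01480387]
```

View pics/n18.png

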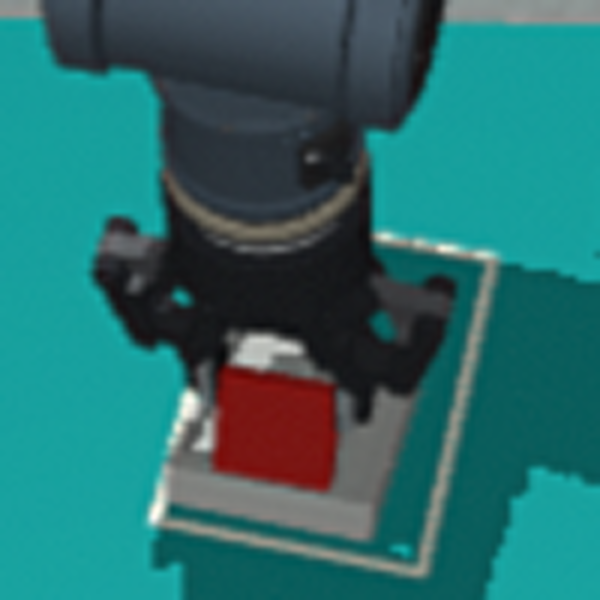

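```bash
python3 -m crank '[0.57,0,0,-4,0, 0.57,0,0,-8,0, 0.57,0,0,-12,0, 0.57,0,0,-16,0, 0.57,0,0,-20,0, 0.57,0,0,-24,0, 0.57,0,0,-28,0, 0.57,0,0,-32,0, 0.57,0,0,-36,0, 0.57,0,0,-40,0]' 20
python3 - <<'E'
from fit import *
st=manip.sense(); print(st["force"],st["ft_torque"])
s=shot("scene"); save(s,"n19.png",(250,220,350,320),6)
E
```

```text
t: 53.92
tcp_pos: [0.5308, -0.0049, 0.0818]
tool_rot: [0.07, 0.704, -0.069, 0.703]
force: [2.2, -0.1, 1.8]
finger_gap: 0.57
[ 2.24556779 -0.05845821  1.76477324] [-0.00249841 -0.138623    0.00590148]
```

View pics/n19.png

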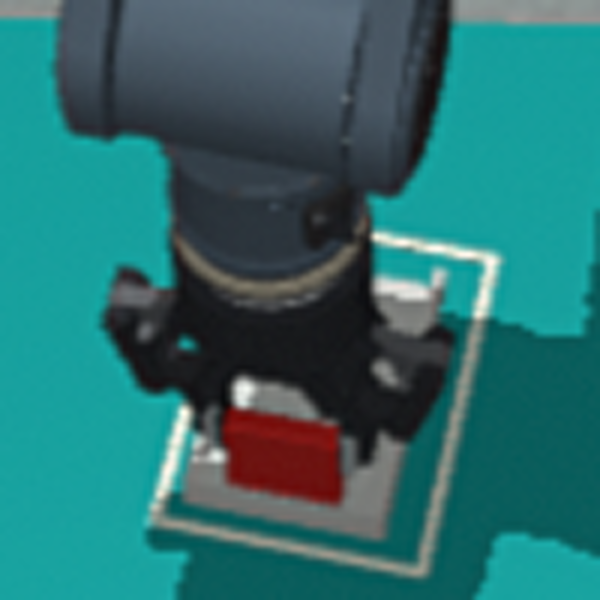

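```bash
python3 -m crank '[0.57,0,0,-3,0, 0.57,0,0,-6,0, 0.57,0,0,-9,0,0.57,0,0,-9,0]' 20; python3 -m crank '[0.57,0,0,-2,0, 0.57,0,0,-4,0, 0.57,0,0,-4,0]' 20
python3 - <<'E'
from fit import *
st=manip.sense(); print(st["force"],st["ft_torque"])
s=shot("scene"); save(s,"n20.png",(250,220,350,320),6)
E
```

```text
t: 54.48
tcp_pos: [0.5307, -0.0049, 0.0729]
tool_rot: [0.07, 0.704, -0.069, 0.703]
force: [2.2, -0.5, 1.1]
finger_gap: 0.576
t: 54.85
tcp_pos: [0.5313, -0.0051, 0.0693]
tool_rot: [0.069, 0.704, -0.07, 0.704]
force: [2.1, -0.7, 2.6]
finger_gap: 0.574
[ 2.13348834 -0.67803833  2.60428581] [-0.02910609 -0.04343871 -0.00812157]
```

View pics/n20.png

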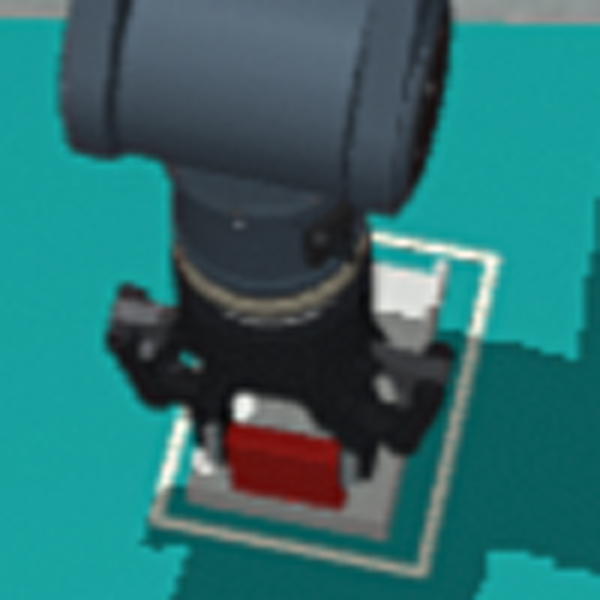

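Next: another 2 mm down, open, lift, back off, and measure against the outline.

```bash
python3 -m crank '[0.57,0,0,-1.5,0, 0.57,0,0,-2.5,0,0.57,0,0,-2.5,0]' 20; python3 -m crank '[0.7,0,0,0,0, 0.85,0,0,0,0, 0.85,0,0,0,0, 0.85,0,0,20,0, 0.85,0,0,60,0, 0.85,-20,50,110,0, 0.85,-50,110,160,0,0.85,-80,170,160,0, 0.85,-110,230,160,0, 0.85,-110,230,160,0]' 20
python3 - <<'E'
from fit import *
st=manip.sense(); print(st["force"])
s=shot("scene"); save(s,"n21s.png",(250,220,350,320),7)
t=shot("top"); save(t,"n21.png",(300,190,400,300),6)
np.savez("n21t.npz",**t); np.savez("n21s.npz",**s)
for c in ([t],[s]):
    p,f=edgefit(c,tray,(.474,.0065,2.944)); print("tray",p[:2].round(4),np.degrees(p[2]).round(2),f)
E
```

```text
t: 55.28
tcp_pos: [0.5313, -0.0051, 0.0692]
tool_rot: [0.069, 0.703, -0.07, 0.704]
force: [-2.1, -0.3, 20.6]
finger_gap: 0.57
t: 56.52
tcp_pos: [0.419, 0.2269, 0.2268]
tool_rot: [0.069, 0.704, -0.069, 0.703]
force: [0.7, -0.3, -0.7]
finger_gap: 0.85
[ 0.74606349 -0.31436194 -0.65091726]
tray [0.4734 0.0051] 168.88 -228.00926208496094
tray [0.4772 0.0081] 169.56 -346.07330322265625
```

View pics/n21.png

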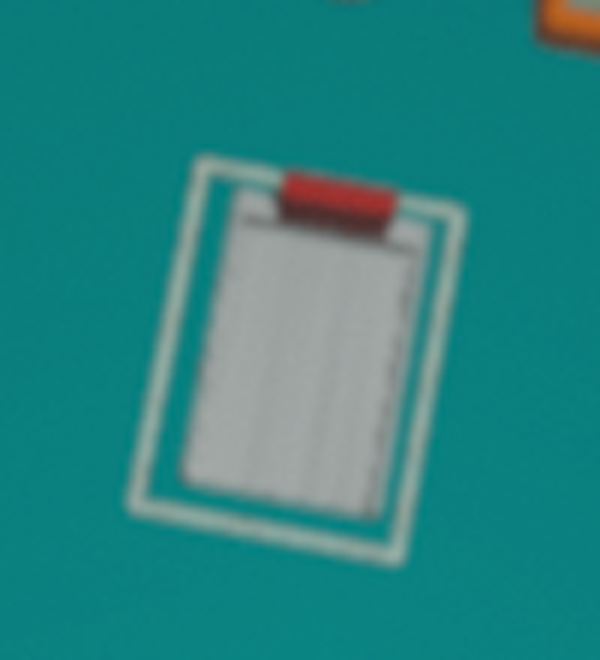

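View pics/n21s.png

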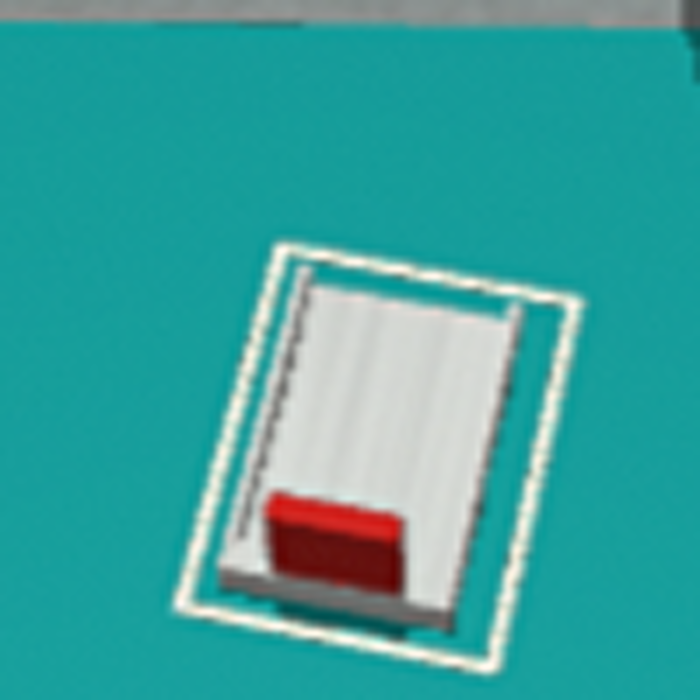

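```bash
python3 - <<'E'
from fit import *
t=shot("top"); s=shot("scene"); save(t,"z_t.png"); save(s,"z_s.png")
P=cloud(t)
for x in (.43,.46,.49,.51):
    m=(abs(P[...,0]-x)<.008)&(abs(P[...,1]-.008)<.02); print(x,np.nanmedian(P[m][:,2]).round(4))
E
```

```text
0.43 0.0038
0.46 0.0042
0.49 0.0038
0.51 0.0041
```

View pics/z_t.png

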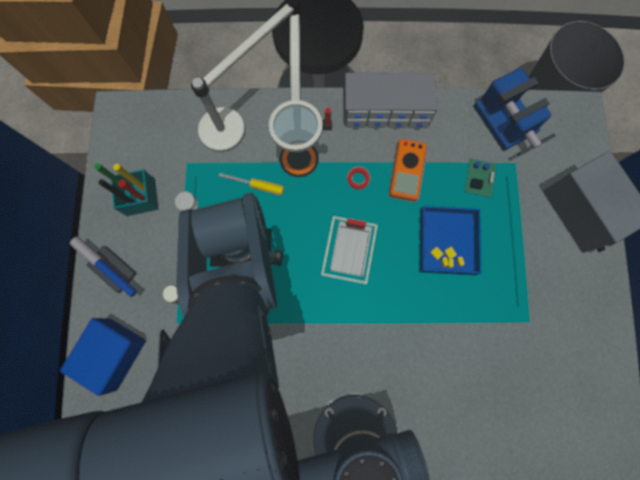

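View pics/z_s.png

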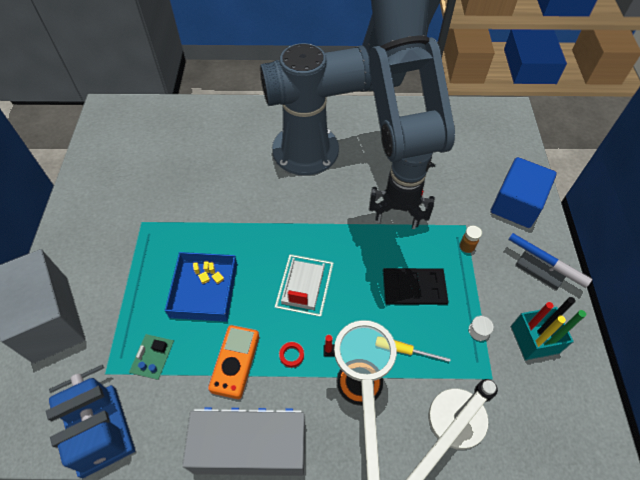

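```bash
python3 -c "
from h import *
print(workorder.sign_off())"
```

```text
the job is handed in; nothing more can be done
None
```

The job is done and handed in at about 57 s of robot time.

- **Capacitors:** all five went from the pockets into the full-size tray, and after tipping the camera shows all five in the upright bin. The bin was knocked a few centimetres during the lens move, so I measured it again before tipping.
- **Lens:** I swung it over the middle of the tray, let go and left it there about 2 s with the arm clear. It is now back over its pad, about 5 mm off centre.
- **Tipping:** the tool can only turn about the vertical, so I gripped the tab across its 50 mm width instead of across its thickness. I slid the tray to the bin, carried it over, then eased the grip so the nose swung down. Slackening to 20 N and short jerks did not tip it; easing the finger opening did.
- **Tray:** it lies flat, with its floor at about 4 mm all along. By the top camera it is inside the outline, within about 2 mm of centre and square to well under 1°.
- **Other things:** nothing else on the bench looked moved in the last pictures.

**Where the checks disagreed:** the scene camera read positions 3–8 mm off the top camera, so I used the top camera, which matched the gripper. The scene camera put the tray's final angle at 169.6° against 168.9° from the top camera. The outline itself reads 168.6–168.8°.

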